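# Strip and slacken the shoe stretcher

## Task

Put the shoe stretcher away slackened: first draw every red pressure plug that is fitted out of the wooden toe and hang each one upright by its collar in a notch of the dark parking rack. Then take the turning key out of its green cup, push it fully into the slot of the brass cylinder, turn it clockwise (seen from above) all the way to the stop, and stand the key, bit down, fully home in its cup again. Leave the shoe trees, the shoehorn and the dish alone.

Things in the scene. Friction and masses are not known exactly. Their poses are not given: they have to be found in the camera images.
- stretcher: fixed shoe stretcher: ash plinth 110 x 360 mm, wooden toe block 85 mm wide, its top at 60 mm, with five upright bores 13 mm wide, 33 mm deep at local (x, y) mm (-18, 0), (18, 32), (-18, 64), (18, 96), (-18, 128); chromed gear head with the brass key cylinder at local (0, -85); heel block at local y -155, 46 mm high. Origin: centre of the plinth's underside; long axis is local y
- plug0: red round-headed pressure plug, 60 mm tall, standing in one of the five bores of the stretcher's wooden toe (3 to 5 plugs are present). Origin: centre of the tip of its shank, z up along the plug. Shank 10 mm diameter from 0 to 28 mm, collar 22 mm diameter from 28 to 32 mm (it rests on the toe or the rack), round grip head 14 mm diameter from 32 to 60 mm. 30 g
- plug1: red round-headed pressure plug, 60 mm tall, standing in one of the five bores of the stretcher's wooden toe (3 to 5 plugs are present). Origin: centre of the tip of its shank, z up along the plug. Shank 10 mm diameter from 0 to 28 mm, collar 22 mm diameter from 28 to 32 mm (it rests on the toe or the rack), round grip head 14 mm diameter from 32 to 60 mm. 30 g
- plug2: red round-headed pressure plug, 60 mm tall, standing in one of the five bores of the stretcher's wooden toe (3 to 5 plugs are present). Origin: centre of the tip of its shank, z up along the plug. Shank 10 mm diameter from 0 to 28 mm, collar 22 mm diameter from 28 to 32 mm (it rests on the toe or the rack), round grip head 14 mm diameter from 32 to 60 mm. 30 g
- plug3: red round-headed pressure plug, 60 mm tall, standing in one of the five bores of the stretcher's wooden toe (3 to 5 plugs are present). Origin: centre of the tip of its shank, z up along the plug. Shank 10 mm diameter from 0 to 28 mm, collar 22 mm diameter from 28 to 32 mm (it rests on the toe or the rack), round grip head 14 mm diameter from 32 to 60 mm. 30 g
- plug4: red round-headed pressure plug, 60 mm tall, standing in one of the five bores of the stretcher's wooden toe (3 to 5 plugs are present). Origin: centre of the tip of its shank, z up along the plug. Shank 10 mm diameter from 0 to 28 mm, collar 22 mm diameter from 28 to 32 mm (it rests on the toe or the rack), round grip head 14 mm diameter from 32 to 60 mm. 30 g
- rack: dark wooden parking rack fixed to the shelf, 190 x 50 x 40 mm, with five upright side notches 14 mm wide that run its full height, are open at the top and at its local -y side and are 30 mm deep. Origin: centre of its underside, row of notches along local x
- notch0 (a point): middle of a notch of the rack at the level of the rack's top (40 mm high), local x -76 mm; a plug hangs here by its collar with its shank in the notch, its tip 28 mm below this point
- notch1 (a point): middle of a notch of the rack at the level of the rack's top (40 mm high), local x -38 mm; a plug hangs here by its collar with its shank in the notch, its tip 28 mm below this point
- notch2 (a point): middle of a notch of the rack at the level of the rack's top (40 mm high), local x 0 mm; a plug hangs here by its collar with its shank in the notch, its tip 28 mm below this point
- notch3 (a point): middle of a notch of the rack at the level of the rack's top (40 mm high), local x 38 mm; a plug hangs here by its collar with its shank in the notch, its tip 28 mm below this point
- notch4 (a point): middle of a notch of the rack at the level of the rack's top (40 mm high), local x 76 mm; a plug hangs here by its collar with its shank in the notch, its tip 28 mm below this point
- keyhole (a point): centre of the mouth of the rectangular key slot in the top of the brass cylinder (50 mm diameter, top 70 mm above the shelf). The slot is 16.5 mm along the point's x, 9.5 mm along its y, 20 mm deep; the point turns with the cylinder
- cylinder (a joint): angle of the key cylinder (rad): starts between 0 and 0.15, grows clockwise seen from above, stop at 1.2. Turning it draws the heel block in
- key: chromed turning key, 124 mm long, standing bit down in its cup. Origin: centre of the bit's end face, z up along the key. Bit 14 mm (local x) by 7 mm (local y), from 0 to 16 mm; round shank 16 mm diameter from 16 to 84 mm, whose shoulder seats on the cylinder top when the bit is fully in; flat grip 36 mm (x) by 12 mm (y) from 84 to 124 mm. 120 g
- holder: loose green upright key cup, 0.7 kg, tube of 29 mm outer and 20 mm inner diameter on a round weighted foot 84 mm across; rim at 70 mm, inner floor at 14 mm. Origin: centre of its underside
- shoetree_a: mahogany shoe tree, about 250 mm long, bystander; origin under its middle
- shoetree_b: mahogany shoe tree, about 250 mm long, bystander; origin under its middle
- shoehorn: tortoiseshell-effect plastic shoehorn 340 mm long, 7 mm thick, lying along its y, bystander; origin under its middle
- dish: small blue enamelled dish, 84 mm across, 18 mm high, bystander; origin under its middle

How it is judged:
On the way, in this order (a step that is already met when the one before it is completed fails the run):
1. every plug present hangs upright in a notch of the rack, the cylinder still unturned (((horizontal distance between plug0 and notch0 below 0.011 m and z of plug0 in the frame of notch0 below -0.024 m) or (horizontal distance between plug0 and notch1 below 0.011 m and z of plug0 in the frame of notch1 below -0.024 m) or (horizontal distance between plug0 and notch2 below 0.011 m and z of plug0 in the frame of notch2 below -0.024 m) or (horizontal distance between plug0 and notch3 below 0.011 m and z of plug0 in the frame of notch3 below -0.024 m) or (horizontal distance between plug0 and notch4 below 0.011 m and z of plug0 in the frame of notch4 below -0.024 m)) and height (world z) of each of plug0, plug1, plug2, plug3, plug4 above 0.008 m and angle between each of plug0, plug1, plug2, plug3, plug4's own z axis and vertical below 0.15 rad and linear speed of each of plug0, plug1, plug2, plug3, plug4 below 0.03 m/s and ((horizontal distance between plug1 and notch0 below 0.011 m and z of plug1 in the frame of notch0 below -0.024 m) or (horizontal distance between plug1 and notch1 below 0.011 m and z of plug1 in the frame of notch1 below -0.024 m) or (horizontal distance between plug1 and notch2 below 0.011 m and z of plug1 in the frame of notch2 below -0.024 m) or (horizontal distance between plug1 and notch3 below 0.011 m and z of plug1 in the frame of notch3 below -0.024 m) or (horizontal distance between plug1 and notch4 below 0.011 m and z of plug1 in the frame of notch4 below -0.024 m)) and ((horizontal distance between plug2 and notch0 below 0.011 m and z of plug2 in the frame of notch0 below -0.024 m) or (horizontal distance between plug2 and notch1 below 0.011 m and z of plug2 in the frame of notch1 below -0.024 m) or (horizontal distance between plug2 and notch2 below 0.011 m and z of plug2 in the frame of notch2 below -0.024 m) or (horizontal distance between plug2 and notch3 below 0.011 m and z of plug2 in the frame of notch3 below -0.024 m) or (horizontal distance between plug2 and notch4 below 0.011 m and z of plug2 in the frame of notch4 below -0.024 m)) and ((horizontal distance between plug3 and notch0 below 0.011 m and z of plug3 in the frame of notch0 below -0.024 m) or (horizontal distance between plug3 and notch1 below 0.011 m and z of plug3 in the frame of notch1 below -0.024 m) or (horizontal distance between plug3 and notch2 below 0.011 m and z of plug3 in the frame of notch2 below -0.024 m) or (horizontal distance between plug3 and notch3 below 0.011 m and z of plug3 in the frame of notch3 below -0.024 m) or (horizontal distance between plug3 and notch4 below 0.011 m and z of plug3 in the frame of notch4 below -0.024 m)) and ((horizontal distance between plug4 and notch0 below 0.011 m and z of plug4 in the frame of notch0 below -0.024 m) or (horizontal distance between plug4 and notch1 below 0.011 m and z of plug4 in the frame of notch1 below -0.024 m) or (horizontal distance between plug4 and notch2 below 0.011 m and z of plug4 in the frame of notch2 below -0.024 m) or (horizontal distance between plug4 and notch3 below 0.011 m and z of plug4 in the frame of notch3 below -0.024 m) or (horizontal distance between plug4 and notch4 below 0.011 m and z of plug4 in the frame of notch4 below -0.024 m)) and value of joint cylinder below 0.4 rad), for 0.2 s.
2. the key's bit is fully in the cylinder slot, not yet turned (horizontal distance between key and keyhole below 0.005 m and z of key in the frame of keyhole below -0.011 m and angle between key's own z axis and vertical below 0.12 rad and value of joint cylinder below 0.6 rad), for 0.1 s.
3. the cylinder is turned to its stop with the key in it (horizontal distance between key and keyhole below 0.005 m and z of key in the frame of keyhole below -0.011 m and angle between key's own z axis and vertical below 0.12 rad and value of joint cylinder above 1.08 rad), for 0.1 s.
At the end, for the whole second after the job is handed in: Every plug present hangs in a notch: within 11 mm of its middle, tip 24 mm or more below the rack top, within 0.15 rad of upright. Cylinder beyond 1.05 rad. Key upright in its standing cup, bit down, within 7 mm of its axis and of its floor. All at rest (((horizontal distance between plug0 and notch0 below 0.011 m and z of plug0 in the frame of notch0 below -0.024 m) or (horizontal distance between plug0 and notch1 below 0.011 m and z of plug0 in the frame of notch1 below -0.024 m) or (horizontal distance between plug0 and notch2 below 0.011 m and z of plug0 in the frame of notch2 below -0.024 m) or (horizontal distance between plug0 and notch3 below 0.011 m and z of plug0 in the frame of notch3 below -0.024 m) or (horizontal distance between plug0 and notch4 below 0.011 m and z of plug0 in the frame of notch4 below -0.024 m)) and height (world z) of each of plug0, plug1, plug2, plug3, plug4 above 0.008 m and angle between each of plug0, plug1, plug2, plug3, plug4, key's own z axis and vertical below 0.15 rad and linear speed of each of plug0, plug1, plug2, plug3, plug4, key below 0.03 m/s and ((horizontal distance between plug1 and notch0 below 0.011 m and z of plug1 in the frame of notch0 below -0.024 m) or (horizontal distance between plug1 and notch1 below 0.011 m and z of plug1 in the frame of notch1 below -0.024 m) or (horizontal distance between plug1 and notch2 below 0.011 m and z of plug1 in the frame of notch2 below -0.024 m) or (horizontal distance between plug1 and notch3 below 0.011 m and z of plug1 in the frame of notch3 below -0.024 m) or (horizontal distance between plug1 and notch4 below 0.011 m and z of plug1 in the frame of notch4 below -0.024 m)) and ((horizontal distance between plug2 and notch0 below 0.011 m and z of plug2 in the frame of notch0 below -0.024 m) or (horizontal distance between plug2 and notch1 below 0.011 m and z of plug2 in the frame of notch1 below -0.024 m) or (horizontal distance between plug2 and notch2 below 0.011 m and z of plug2 in the frame of notch2 below -0.024 m) or (horizontal distance between plug2 and notch3 below 0.011 m and z of plug2 in the frame of notch3 below -0.024 m) or (horizontal distance between plug2 and notch4 below 0.011 m and z of plug2 in the frame of notch4 below -0.024 m)) and ((horizontal distance between plug3 and notch0 below 0.011 m and z of plug3 in the frame of notch0 below -0.024 m) or (horizontal distance between plug3 and notch1 below 0.011 m and z of plug3 in the frame of notch1 below -0.024 m) or (horizontal distance between plug3 and notch2 below 0.011 m and z of plug3 in the frame of notch2 below -0.024 m) or (horizontal distance between plug3 and notch3 below 0.011 m and z of plug3 in the frame of notch3 below -0.024 m) or (horizontal distance between plug3 and notch4 below 0.011 m and z of plug3 in the frame of notch4 below -0.024 m)) and ((horizontal distance between plug4 and notch0 below 0.011 m and z of plug4 in the frame of notch0 below -0.024 m) or (horizontal distance between plug4 and notch1 below 0.011 m and z of plug4 in the frame of notch1 below -0.024 m) or (horizontal distance between plug4 and notch2 below 0.011 m and z of plug4 in the frame of notch2 below -0.024 m) or (horizontal distance between plug4 and notch3 below 0.011 m and z of plug4 in the frame of notch3 below -0.024 m) or (horizontal distance between plug4 and notch4 below 0.011 m and z of plug4 in the frame of notch4 below -0.024 m)) and horizontal distance between key and holder below 0.007 m and z of key in the frame of holder below 0.021 m and angle between holder's own z axis and vertical below 0.08 rad and value of joint cylinder above 1.05 rad); the robot touches nothing.
It fails at once if a bystander (shoe tree, shoehorn or dish) is pushed more than 30 mm (distance of any of shoetree_a, shoetree_b, shoehorn, dish from where it was at the start of the episode above 0.03 m).
Of plug0, plug1, plug2, plug3, plug4 only 3 to 5 are there at a start; the rules pass over those that are not, and their reading is None.
At some moment in a run one of holder may be knocked a few centimetres aside while the robot is not near it.
It also fails if it takes over 210 s, if anything falls off the work surface, if the arm or the gripper's body presses on something with over 40 N, if the wrist force passes 120 N, or if a joint passes its speed limit or range.

## Robot

A 6-joint arm with a two-finger parallel gripper is mounted at the origin on the work surface. World frame = base frame: x ahead of the robot, y to its left, z up, the work surface at z = 0. Lengths are in m, angles in rad, forces in N, time in s.
With the tool pointing down it reaches from about 0.25 to 0.725 m from the base axis. Payload 4 kg.
Tool frame: the origin (TCP) lies at the very end of the fingers, on their centre line; the grasp point (between the pads) lies 19 mm behind it; x points along the fingers, z is the direction in which the jaws open and shut, and the axes are right-handed (so a half turn about x gives the same grasp; the last joint's range is limited). The gripper opens to 85 mm and grips with 20 to 120 N. Pads are 22 mm wide; open, the fingers measure 114 mm over their backs; the gripper's body (76 mm by 85 mm) begins 54 mm behind the grasp point. The pads swing forward as they close: fully open they stand 13 mm farther back than shut.
Start: joints at [-1.311, 0.241, 0.005, 1.335, 0, 1.571], TCP at [0.128, -0.483, 0.231] pointing down, gripper open.
Joint ranges: [-2.72, 2.72], [-1.05, 1.87], [-1.09, 1.28], [-1.99, 2.15], [-1.42, 1.44], [-3.14, 3.14]. Speed limits (rad/s): [2.79, 2.79, 3.14, 3.14, 3.14, 3.14].

## Interface

Orientations are given as a unit quaternion [x, y, z, w].
In Python, from workcell import bot gives the robot as it stands.
- The arm moves only by the tool apply_moves, never from a script. Its argument "targets" is one flat list of numbers, 7 for each row, row after row: the shift along the tool's x, y, z in units of 25 cm (1.0 is 25 cm), then the turn, a rotation vector about the tool's x, y, z in units of 0.5 rad (1.0 is 0.5 rad), then the opening, from 0 (shut) to 1 (fully open). In form: [tx, ty, tz, wx, wy, wz, claw, tx, ty, tz, wx, wy, wz, claw, ...]. A call has 1 to 12 rows; each row is the pose to reach, as a shift and turn from the pose commanded when the call began, along the tool's axes at that moment; what a row does not reach only later rows make up. A row lasts 1/12 s, in which the tool goes at most 41.7 mm and 7.16 degrees, less where a joint would pass 70% of its speed; a pose out of reach is approached as far as the arm can. A call with a number of a shift or a turn outside -1 to 1 is refused whole. A call with a gripper value outside its range is refused whole. The fingers move at their own pace and stop on an object; the grip force is fixed at half the most. Time passes only in rows, so rows that repeat a pose let the fingers close. It gives the time, the measured TCP pose, the force and the opening at its end, in the units of the state.
- bot.get_obs(): the state, without advancing time (a new reading comes with each control period).
- bot.camera(name): name is "scene" or "top" or "wrist"; returns (picture, depth): 400x640x3 uint8, red, green, blue; 400x640 float32, m along the optical axis (not along the pixel's ray), 0 where there is no reading.
- bot.camera_params(name): a dict with "fx", "fy", "cx", "cy" (pixels), "T" (4x4, takes a point from camera to world coordinates); the wrist camera has in their place "tool_from_camera" (4x4, takes a point from camera to tool coordinates, whose origin is the TCP and whose axes are the tool frame's). Camera axes: x right, y up, looking along -z (the intrinsics and any distortion apply to the point x, -y, -z); pixel columns grow to the right and rows downward; lengths in m; the calibration is good to about 2 mm. A picture is of the moment at which its call begins: read the wrist's pose just before it. camera_params takes no time and is no camera call.
- bot.job_done(): hands the job in, once; it reports no verdict.
The state is a dict: "clock": time; "joint_pos": joint angles; "joint_vel": joint speeds; "tau": joint torques, N m; "eef_pos": TCP position; "tool_rot": TCP orientation; "ft_force": force on the tool from outside, world axes, zero at the start; "ft_torque": the same for the moment, N m; "grip_width": finger opening in m.
Only numpy, scipy, OpenCV 4.12 (cv2) and the standard library are available. Lean on these libraries where they do the work, as an engineer would, in place of code of your own. Each camera call takes 0.05 s, during which the arm holds its last target.

## Working session

There is one attempt and no reset: what is moved stays moved. The work goes in short steps, Python scripts to look and compute and a tool call to move; the robot and the scene stay as the last step left them, time stands still between calls to the robot, and variables do not carry over. Pictures are saved under pics/ and viewed, and the job is handed in when it is done.

Besides the shell and the picture viewer there is one more tool, called after "Call:" in YAML: its name, and indented under it one key for each argument. apply_moves: Moves the arm, as the interface text tells. Its arguments: {"type":"object","properties":{"targets":{"type":"array"}},"required":["targets"]}

```bash
ls; mkdir -p pics; python3 - <<'E'
from workcell import bot
import cv2,numpy as np
print(bot.get_obs())
for n in ["scene","top","wrist"]:
    p,d=bot.camera(n); cv2.imwrite(f"pics/{n}0.png",p[:,:,::-1]); np.save(f"pics/{n}0.npy",d)
    print(n,bot.camera_params(n))
E
```

```text
pics
{'clock': 0.0, 'joint_pos': array([-1.31100594e+00,  2.41391335e-01,  3.73373230e-03,  1.33517847e+00,
       -1.84652421e-05,  1.57079957e+00]), 'joint_vel': array([-1.82183028e-03, -1.44775621e-05,  1.37914844e-03,  2.01036154e-03,
        1.31953833e-03,  1.19910151e-03]), 'tau': array([-7.15025726e-04, -3.72318184e+01,  2.52408063e+01,  1.69003877e-02,
       -1.05965735e-04, -4.75276863e-06]), 'eef_pos': array([ 0.12827461, -0.48262528,  0.23042738]), 'tool_rot': array([ 0.43145772,  0.56112754, -0.43058889,  0.55997619]), 'ft_force': array([-0.88942611,  0.31580287, -0.60083995]), 'ft_torque': array([-0.04662416,  0.00993082, -0.02002267]), 'grip_width': 0.0856655863562696}
scene {'fx': 389.4398758226138, 'fy': 389.4398758226138, 'cx': 319.60740329485367, 'cy': 194.27507164003995, 'T': array([[-0.41127492, -0.68925605,  0.59647216,  1.12376124],
       [ 0.91134488, -0.29843059,  0.28353077,  0.23821116],
       [-0.01741976,  0.66020094,  0.75088699,  0.75054541],
       [ 0.        ,  0.        ,  0.        ,  1.        ]])}
top {'fx': 509.2895559471135, 'fy': 509.2895559471135, 'cx': 313.6276133135948, 'cy': 200.64481551141876, 'T': array([[ 0.00688971,  0.99860263, -0.05239579,  0.51582674],
       [-0.99994561,  0.00646978, -0.0081799 , -0.02482555],
       [-0.00782948,  0.0524493 ,  0.9985929 ,  1.27670817],
       [ 0.        ,  0.        ,  0.        ,  1.        ]])}
wrist {'fx': 301.7968904312892, 'fy': 301.7968904312892, 'cx': 322.93934160774234, 'cy': 198.41103764168616, 'tool_from_camera': array([[ 6.92374419e-04,  2.97751611e-01, -9.54643126e-01,
        -1.42933367e-01],
       [-3.61327578e-05,  9.54643362e-01,  2.97751658e-01,
         7.56252885e-02],
       [ 9.99999760e-01, -1.71661743e-04,  6.71729230e-04,
         3.84228088e-04],
       [ 0.00000000e+00,  0.00000000e+00,  0.00000000e+00,
         1.00000000e+00]])}
```

View pics/top0.png

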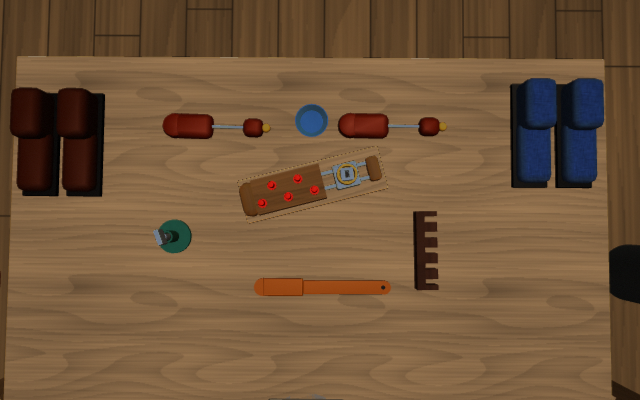

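View pics/scene0.png

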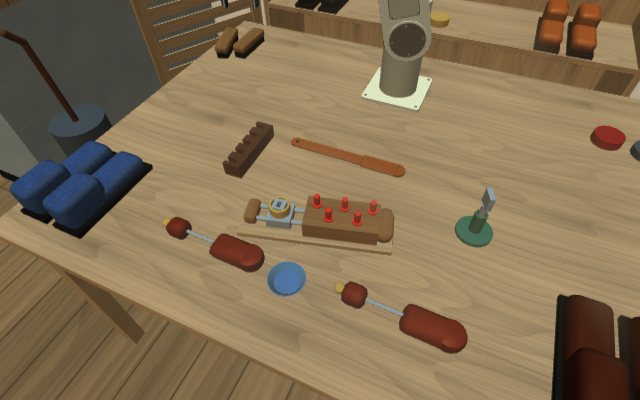

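View pics/wrist0.png

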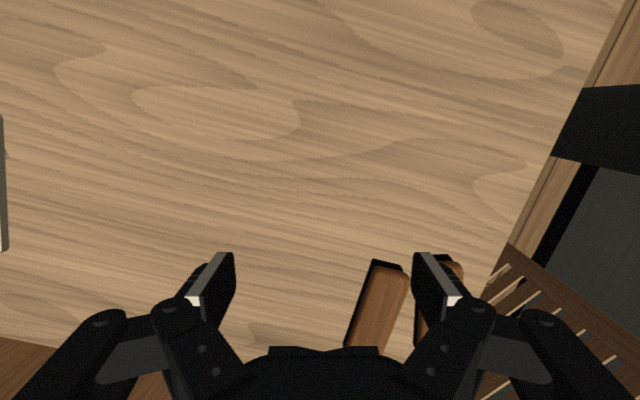

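```bash
cat > h.py <<'E'
from workcell import bot
import cv2,numpy as np
from scipy.spatial.transform import Rotation as R
def px2w(cam,u,v,z,P=None):
    """intersect pixel ray with world plane z"""
    P=P or bot.camera_params(cam); T=P["T"]
    r=T[:3,:3]@np.array([(u-P["cx"])/P["fx"],-(v-P["cy"])/P["fy"],-1.]); o=T[:3,3]
    return o+r*(z-o[2])/r[2]
def w2px(cam,p):
    P=bot.camera_params(cam);T=P["T"]; c=T[:3,:3].T@(np.asarray(p)-T[:3,3])
    return P["cx"]+P["fx"]*c[0]/-c[2],P["cy"]-P["fy"]*c[1]/-c[2]
def wristT(obs):
    T=np.eye(4);T[:3,:3]=R.from_quat(obs["tool_rot"]).as_matrix();T[:3,3]=obs["eef_pos"]
    return T@bot.camera_params("wrist")["tool_from_camera"]
def wpx2w(T,u,v,z):
    P=dict(bot.camera_params("wrist"));P["T"]=T; return px2w("wrist",u,v,z,P)
def look(cam,name,box=None,s=1):
    o=bot.get_obs(); p,d=bot.camera(cam); np.save(f"pics/{name}.npy",d); cv2.imwrite(f"pics/{name}_full.png",p[:,:,::-1])
    im=p[:,:,::-1]
    if box: im=im[box[1]:box[3],box[0]:box[2]]
    cv2.imwrite(f"pics/{name}.png",cv2.resize(im,None,fx=s,fy=s,interpolation=cv2.INTER_CUBIC)); return o,p,d
def rows(target,Rt):
    """shift in tool axes, units, rotvec units from current measured pose to target pos & rotation matrix"""
    o=bot.get_obs(); Rc=R.from_quat(o["tool_rot"]); 
    t=Rc.inv().apply(np.asarray(target)-o["eef_pos"])/0.25
    w=(Rc.inv()*R.from_matrix(Rt)).as_rotvec()/0.5
    return np.round(t,4),np.round(w,4)
E
python3 - <<'E'
import cv2
im=cv2.imread("pics/top0.png")
c=lambda n,a,b,x,y,s:cv2.imwrite(f"pics/{n}.png",cv2.resize(im[b:y,a:x],None,fx=s,fy=s,interpolation=cv2.INTER_CUBIC))
c("t_st",230,140,395,225,4.8); c("t_rk",400,200,460,300,6); c("t_key",145,210,205,260,8)
E
```

```text
(no output)
```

View pics/t_st.png

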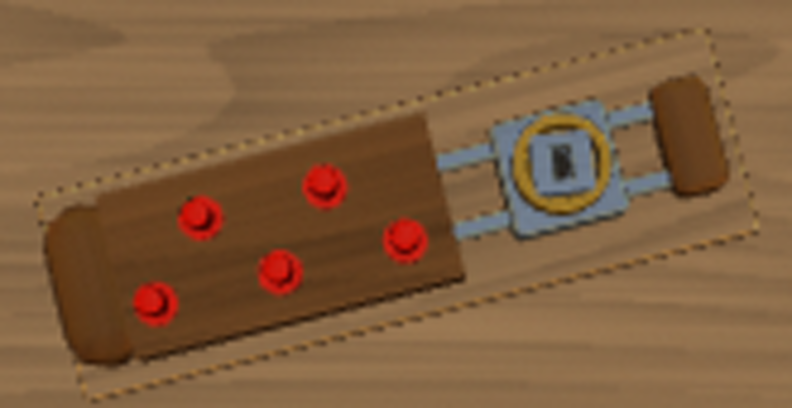

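View pics/t_rk.png

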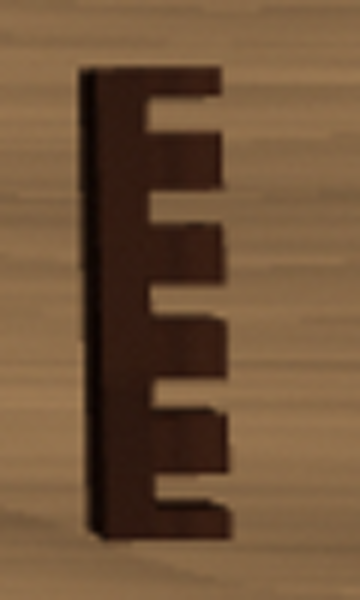

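View pics/t_key.png

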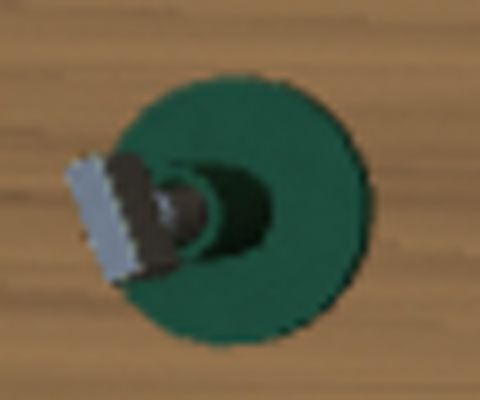

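```bash
python3 - <<'E'
from h import *
np.set_printoptions(precision=4,suppress=True)
loc=np.array([(-18,0),(18,32),(-18,64),(18,96),(-18,128),(0,-85)])/1000
obs={ 'a':(201,218),'b':(326,186),'c':(280,272),'d':(156,303),'e':(405,242)}
W={k:px2w("top",230+u/4.8,140+v/4.8,.064)[:2] for k,(u,v) in obs.items()}
W['k']=px2w("top",230+562/4.8,140+161/4.8,.070)[:2]
print(W)
# order along y from cylinder: e(y0),b,c,a,d
O=np.array([W[k] for k in "ebcad"]+[W['k']])
def fit(L,O):
    Lc,Oc=L-L.mean(0),O-O.mean(0); H=Lc.T@Oc; U,S,V=np.linalg.svd(H); D=np.diag([1,np.linalg.det(U@V)]); Rm=(V.T@D@U.T)
    return Rm,O.mean(0)-Rm@L.mean(0)
Rm,t=fit(loc,O); print("stretcher",t,np.arctan2(Rm[1,0],Rm[0,0]),"res mm",1000*(O-(loc@Rm.T+t)))
# rack
nv=[113,207,300,394,487]; ui=[147,149,151,153,155]; uo=[222,224,226,229,231]
pts=np.array([px2w("top",400+(a+b)/2/6,200+v/6,.04)[:2] for v,a,b in zip(nv,ui,uo)]);print("notch mid",pts)
print("key grip",px2w("top",145+105/8,210+222/8,.138),"foot centre",px2w("top",145+238/8,210+210/8,.01),
 "rim",px2w("top",145+210/8,210+210/8,.07))
o=bot.get_obs();print(R.from_quat(o["tool_rot"]).as_matrix(), o["eef_pos"])
d=np.load("pics/top0.npy"); print(d[180:184,270:275], 1.2767)
E
```

```text
{'a': array([0.6153, 0.0851]), 'b': array([0.6316, 0.023 ]), 'c': array([0.5886, 0.0455]), 'd': array([0.5727, 0.107 ]), 'e': array([ 0.6039, -0.0165]), 'k': array([ 0.6442, -0.0941])}
stretcher [ 0.6222 -0.0121] 0.2557258899072939 res mm [[-0.8631  0.1486]
 [ 0.1098 -0.3827]
 [-0.0185  0.2748]
 [-0.0734 -0.1867]
 [ 0.3393 -0.1327]
 [ 0.5058  0.2787]]
notch mid [[ 0.5384 -0.2988]
 [ 0.5006 -0.2994]
 [ 0.4632 -0.3   ]
 [ 0.4256 -0.3008]
 [ 0.3885 -0.3014]]
key grip [0.4902 0.3316 0.138 ] foot centre [0.4914 0.3303 0.01  ] rim [0.4925 0.3218 0.07  ]
[[-0.0004  0.9664  0.2569]
 [ 0.0015  0.2569 -0.9664]
 [-1.      0.     -0.0016]] [ 0.1283 -0.4828  0.2306]
[[1.2143 1.2211 1.2194 1.223  1.2238]
 [1.2182 1.216  1.2153 1.2125 1.2248]
 [1.1889 1.19   1.1875 1.2137 1.2161]
 [1.1889 1.1878 1.1907 1.187  1.2145]] 1.2767
```

```bash
cat >> h.py <<'E'
def down(ang):
    """tool pointing down with tool y axis at world angle ang (jaw z axis at ang-90deg)"""
    c,s=np.cos(ang),np.sin(ang); return np.array([[0,c,s],[0,s,-c],[-1,0,0.]])
ST=np.array([0.6222,-0.0121]);SA=0.2557
def stw(x,y): c,s=np.cos(SA),np.sin(SA); return ST+np.array([c*x-s*y,s*x+c*y])/1000
E
python3 - <<'E'
from h import *
p=stw(-18,0);print(p,rows([*p,0.17],down(SA)))
E
```

```text
[ 0.60478524 -0.01665261] (array([ 0.2447,  2.3208, -1.3119]), array([ 0.0082, -0.0031, -0.0001]))
```

Call:
apply_moves:
  targets: [0,1,-0.6,0,0,0,0.5,0,1,-0.6,0,0,0,0.5,0,1,-0.6,0,0,0,0.5,0,1,-0.6,0,0,0,0.5,0,1,-0.6,0,0,0,0.5,0,1,-0.6,0,0,0,0.5,0,1,-0.6,0,0,0,0.5]

```text
clock: 0.73
eef_pos: [0.3323, -0.2723, 0.2312]
tool_rot: [0.431, 0.56, -0.431, 0.56]
ft_force: [0.8, -1.1, 1.5]
grip_width: 0.0425
```

Call:
apply_moves:
  targets: [0,1,-0.6,0,0,0,0.5,0,1,-0.6,0,0,0,0.5,0,1,-0.6,0,0,0,0.5,0,1,-0.6,0,0,0,0.5,0,1,-0.6,0,0,0,0.5,0,1,-0.6,0,0,0,0.5,0,1,-0.6,0,0,0,0.5]

```text
clock: 1.32
eef_pos: [0.5355, -0.0629, 0.231]
tool_rot: [0.431, 0.561, -0.431, 0.561]
ft_force: [1.4, -1.7, -0.3]
grip_width: 0.0428
```

Call:
apply_moves:
  targets: [0.24,0.32,-0.11,0,0,0,0.5,0.24,0.32,-0.11,0,0,0,0.5,0.24,0.32,-0.11,0,0,0,0.5,0.24,0.32,-0.11,0,0,0,0.5,0.24,0.32,-0.11,0,0,0,0.5]

```text
clock: 1.73
eef_pos: [0.6041, -0.017, 0.1693]
tool_rot: [0.43, 0.562, -0.432, 0.56]
ft_force: [-0.6, -0.6, -0.3]
grip_width: 0.0425
```

```bash
python3 - <<'E'
from h import *
p=stw(-18,0);print(p,rows([*p,0.17],down(SA)))
o,_,_=look("wrist","w1");print(o["eef_pos"],o["grip_width"])
E
```

```text
[ 0.60478524 -0.01665261] (array([-0.0027,  0.0031, -0.0006]), array([ 0.0113, -0.0018,  0.0082]))
[ 0.60407145 -0.01700292  0.16932623] 0.0425408978579486
```

View pics/w1.png

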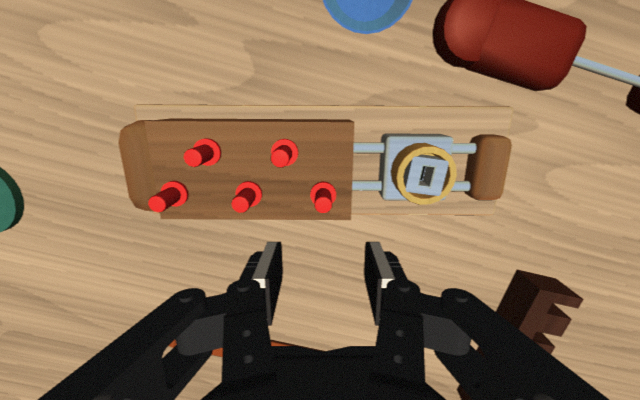

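```bash
python3 - <<'E'
import cv2
im=cv2.imread("pics/w1.png")
cv2.imwrite("pics/w1c.png",cv2.resize(im[95:230,140:360],None,fx=3.6,fy=3.6,interpolation=cv2.INTER_CUBIC))
E
```

```text
(no output)
```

View pics/w1c.png

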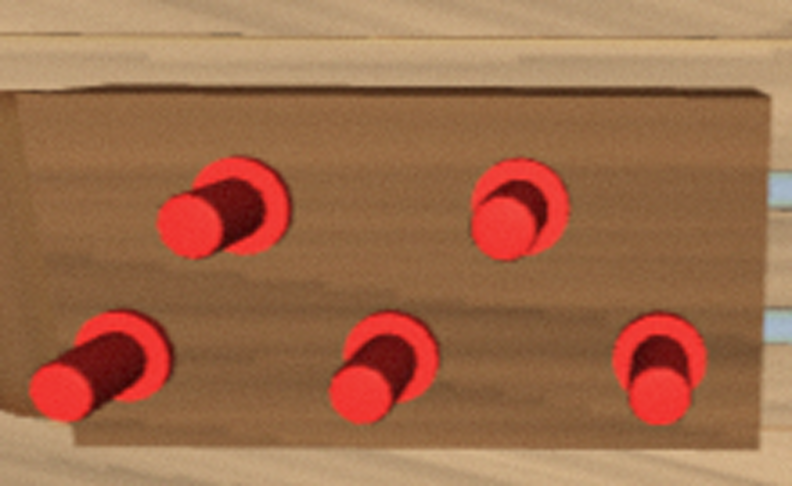

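```bash
python3 - <<'E'
from h import *
np.set_printoptions(precision=4,suppress=True)
q=np.array([0.43,0.562,-0.432,0.56])
o=bot.get_obs();T=wristT(o)
L=dict(e=(-18,0),b=(18,32),c=(-18,64),a=(18,96),d=(-18,128))
H=dict(e=(660,394),b=(504,227),c=(362,394),a=(191,226),d=(61,393))
for k in H:
    print(k,stw(*L[k]),wpx2w(T,140+H[k][0]/3.6,95+H[k][1]/3.6,.092)[:2])
C=dict(e=(660,358),b=(521,205),c=(392,357))
for k in C:print(k,wpx2w(T,140+C[k][0]/3.6,95+C[k][1]/3.6,.064)[:2])
print(wpx2w(T,427,175,.07),stw(0,-85),rows([*stw(-18,0),.068],down(SA)))
E
```

```text
e [ 0.6048 -0.0167] [ 0.6057 -0.0179]
b [0.6315 0.0234] [0.6324 0.0223]
c [0.5886 0.0453] [0.5892 0.044 ]
a [0.6153 0.0853] [0.6161 0.0844]
d [0.5724 0.1072] [0.5728 0.1067]
e [ 0.6054 -0.018 ]
b [0.6326 0.0223]
c [0.5891 0.0441]
[ 0.6454 -0.0959  0.07  ] [ 0.6437 -0.0943] (array([ 0.4112,  0.0042, -0.0037]), array([ 0.0089, -0.0004,  0.004 ]))
```

Call:
apply_moves:
  targets: [0.2,0.005,-0.001,0,0,0,0.5,0.35,0.005,-0.001,0,0,0,0.5,0.41,0.005,-0.001,0,0,0,0.5,0.41,0.005,-0.001,0,0,0,0.5,0.41,0.005,-0.001,0,0,0,0.5,0.41,0.005,-0.001,0,0,0,0,0.41,0.005,-0.001,0,0,0,0,0.41,0.005,-0.001,0,0,0,0,0.41,0.005,-0.001,0,0,0,0,0.41,0.005,-0.001,0,0,0,0]

```text
clock: 2.62
eef_pos: [0.6081, -0.0174, 0.0722]
tool_rot: [0.432, 0.559, -0.43, 0.562]
ft_force: [-0.2, 0.2, 7.5]
grip_width: 0.0114
```

Call:
apply_moves:
  targets: [-0.1,0,0,0,0,0,0,-0.2,0,0,0,0,0,0,-0.3,0,0,0,0,0,0,-0.4,0,0,0,0,0,0,-0.4,0,0,0,0,0,0]

```text
clock: 3.03
eef_pos: [0.6097, -0.0172, 0.1763]
tool_rot: [0.434, 0.557, -0.428, 0.564]
ft_force: [1.0, 0.5, 1.6]
grip_width: 0.0116
```

```bash
python3 - <<'E'
from h import *
o,_,_=look("wrist","w2");print(o["eef_pos"],o["grip_width"],o["ft_force"])
for x in[-76,-38,0,38,76]:pass
print(rows([0.5384,-0.2988,0.17],down(0.02)),rows([0.4632,-0.300,0.17],down(0.02)))
E
```

```text
[ 0.60974044 -0.01722829  0.17625399] 0.011560663086307254 [1.02806142 0.53149767 1.56704413]
(array([ 0.0124, -0.5616,  1.0161]), array([ 0.4798,  0.0032, -0.0184])) (array([ 0.0096, -0.8535,  0.9435]), array([ 0.4798,  0.0032, -0.0184]))
```

View pics/w2.png

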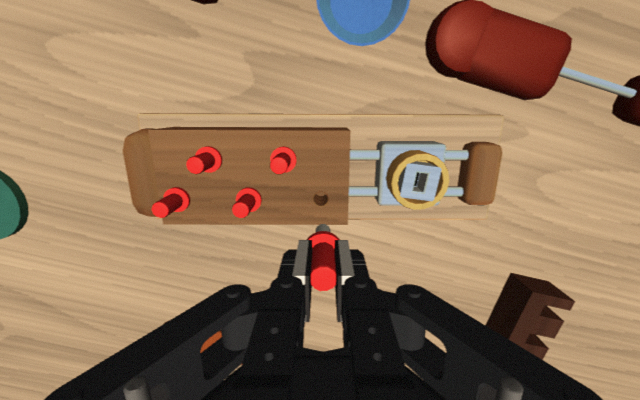

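```bash
python3 - <<'E'
from h import *
o=bot.get_obs();print(o["eef_pos"],o["joint_pos"],o["joint_vel"],o["ft_force"]);print(R.from_quat(o["tool_rot"]).as_matrix())
im=cv2.imread("pics/w2.png")
cv2.imwrite("pics/w2c.png",cv2.resize(im[210:310,260:390],None,fx=6,fy=6,interpolation=cv2.INTER_CUBIC))
E
```

```text
[ 0.60877378 -0.01721467  0.17365766] [-2.82454379e-02  4.77744345e-01  1.98404789e-01  1.28213617e+00
 -4.94372523e-05  2.85345413e+00] [-0.00018981  0.04132365 -0.0745492  -0.02899568 -0.00026796  0.00030364] [ 0.16820736  0.39066408 -0.58816087]
[[ 9.31534935e-03  9.66375960e-01  2.56964447e-01]
 [-3.12643095e-04  2.56978399e-01 -9.66417097e-01]
 [-9.99956562e-01  8.92217472e-03  2.69597434e-03]]
```

View pics/w2c.png

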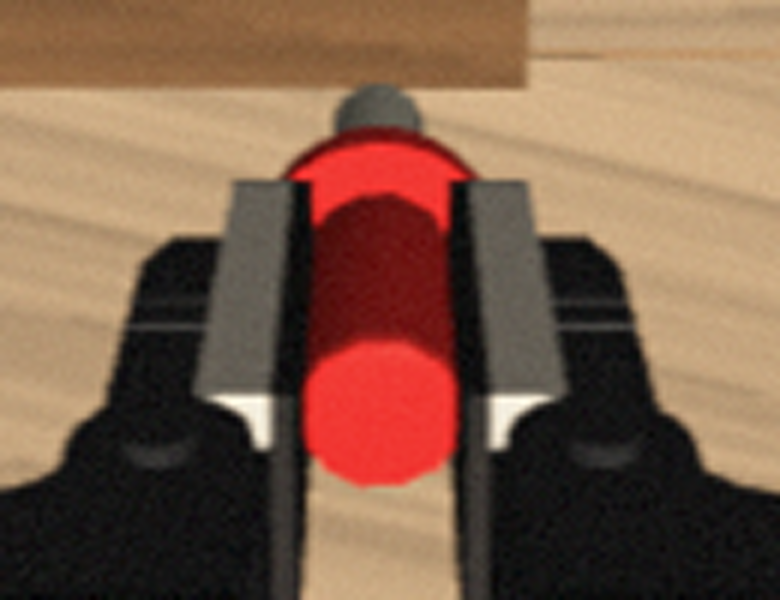

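Call:
apply_moves:
  targets: [0,-0.3,0.55,0.24,0,0,0,0,-0.56,1,0.48,0,0,0,0,-0.56,1,0.48,0,0,0,0,-0.56,1,0.48,0,0,0,0,-0.56,1,0.48,0,0,0,0,-0.56,1,0.48,0,0,0,0,-0.56,1,0.48,0,0,0,0,-0.56,1,0.48,0,0,0,0,-0.56,1,0.48,0,0,0,0,-0.56,1,0.48,0,0,0]

```text
clock: 3.92
eef_pos: [0.5344, -0.2945, 0.1681]
tool_rot: [0.495, 0.505, -0.495, 0.504]
ft_force: [-0.3, 0.3, 0.6]
grip_width: 0.0119
```

```bash
python3 - <<'E'
from h import *
o,_,_=look("wrist","w3");o=bot.get_obs();print(o["eef_pos"],o["grip_width"],o["ft_force"])
print(rows([0.5384,-0.2988,0.12],down(0.0173)))
E
```

```text
[ 0.53478859 -0.29381995  0.16824293] 0.011513415140932182 [0.13358444 0.3884539  0.87183288]
(array([0.1929, 0.0142, 0.0204]), array([ 0.0063, -0.0019,  0.0017]))
```

View pics/w3.png

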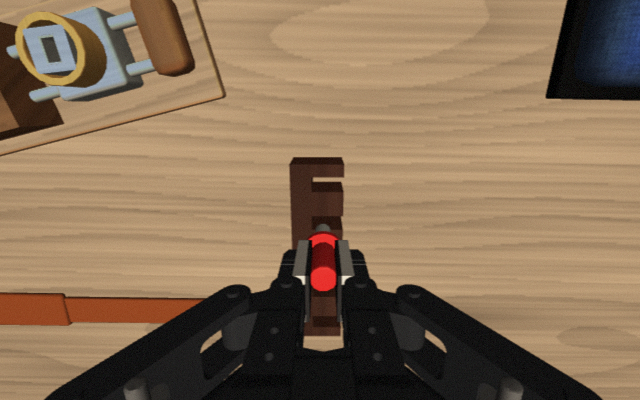

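```bash
python3 - <<'E'
from h import *
im=cv2.imread("pics/w3.png")
cv2.imwrite("pics/w3c.png",cv2.resize(im[150:340,250:400],None,fx=3.15*1.25,fy=3.15,interpolation=cv2.INTER_CUBIC))
cv2.imwrite("pics/w3c.png",cv2.resize(im[150:300,270:380],None,fx=4,fy=4,interpolation=cv2.INTER_CUBIC))
P=bot.camera_params("wrist");T=P["tool_from_camera"]
def ray(u,v): return T[:3,:3]@np.array([(u-P["cx"])/P["fx"],-(v-P["cy"])/P["fy"],-1.]),T[:3,3]
r1,o=ray(323.3,278.7); r2,_=ray(323,231)
# y: o1+a*r1y = o1+b*r2y ; x: a*r1x+0.06=b*r2x
a,b=np.linalg.solve([[r1[1],-r2[1]],[r1[0],-r2[0]]],[0,-0.06]); print(o+a*r1,o+b*r2)
E
```

```text
[-0.00969211 -0.00827602  0.00053914] [ 0.05030789 -0.00827602  0.00037219]
```

View pics/w3c.png

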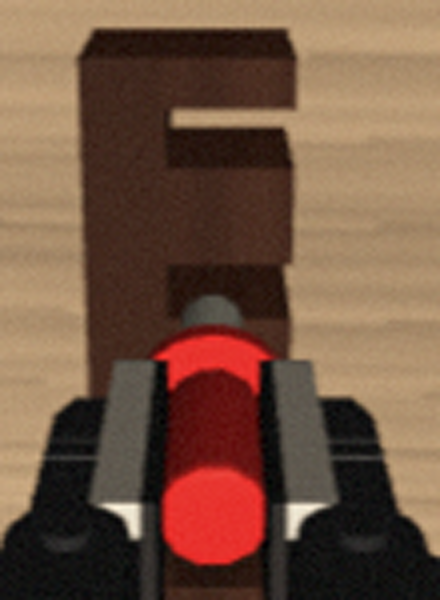

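```bash
cat >> h.py <<'E'
def toolpt(u,v,x):
    P=bot.camera_params("wrist");T=P["tool_from_camera"]
    r=T[:3,:3]@np.array([(u-P["cx"])/P["fx"],-(v-P["cy"])/P["fy"],-1.]);o=T[:3,3]
    return o+r*(x-o[0])/r[0]
E
python3 - <<'E'
from h import *
o=bot.get_obs();T=wristT(o)
for x in(-.02,-.026): print(toolpt(323.3,278.7,x))
# w3: head top (213,515)/4+(270,150)
print(toolpt(270+213/4,150+515/4,-.02))
# collar far edge top (z 32 -> x=+.008) px (213,333): y+0.011
print(toolpt(270+213/4,150+333/4,.008), "tip far edge", toolpt(270+212/4,150+296/4,.04))
# notch 4: upper front edge y of crop at rack top: near edges v 107 (far side of the notch top edge) and 166(near side top edge)
for u,v in[(171,107),(296,107),(168,166),(293,166),(166,318),(290,318),(80,58),(296,58)]:print((u,v),wpx2w(T,270+u/4,150+v/4,.04))
E
```

```text
[-0.02       -0.00177771  0.00052997]
[-0.026       0.00200481  0.00052462]
[-0.02       -0.0018043   0.00050671]
[0.008      0.00878873 0.00051867] tip far edge [0.04       0.00115412 0.00037464]
(171, 107) [ 0.54648123 -0.28436936  0.04      ]
(296, 107) [ 0.5470776  -0.31313091  0.04      ]
(168, 166) [ 0.53233857 -0.28381419  0.04      ]
(293, 166) [ 0.53294617 -0.3130127   0.04      ]
(166, 318) [ 0.49387231 -0.28369593  0.04      ]
(290, 318) [ 0.49450567 -0.31384035  0.04      ]
(80, 58) [ 0.55746962 -0.26356482  0.04      ]
(296, 58) [ 0.55848467 -0.31266027  0.04      ]
```

```bash
python3 - <<'E'
from h import *
print(rows([0.541,-0.2985,0.09],down(0.0173)))
E
```

```text
(array([0.3129, 0.0247, 0.0195]), array([ 0.0063, -0.0019,  0.0017]))
```

Call:
apply_moves:
  targets: [0.12,0.025,0.02,0,0,0,0,0.24,0.025,0.02,0,0,0,0,0.31,0.025,0.02,0,0,0,0,0.31,0.025,0.02,0,0,0,0,0.31,0.025,0.02,0,0,0,0,0.31,0.025,0.02,0,0,0,0,0.31,0.025,0.02,0,0,0,0,0.31,0.025,0.02,0,0,0,0]

```text
clock: 4.63
eef_pos: [0.5426, -0.2999, 0.0934]
tool_rot: [0.495, 0.504, -0.495, 0.506]
ft_force: [-0.3, -0.1, 0.1]
grip_width: 0.0114
```

```bash
python3 - <<'E'
from h import *
o,_,_=look("wrist","w4",(250,150,410,300),4);o=bot.get_obs();print(o["eef_pos"],o["grip_width"],o["ft_force"])
print(rows([0.541,-0.2985,0.09],down(0.0173)))
E
```

```text
[ 0.54235298 -0.29992643  0.09310861] 0.011727242334071521 [ 0.2588834  -0.4870408   0.03599646]
(array([ 0.0124, -0.0053, -0.0058]), array([ 0.0057,  0.0032, -0.0056]))
```

View pics/w4.png

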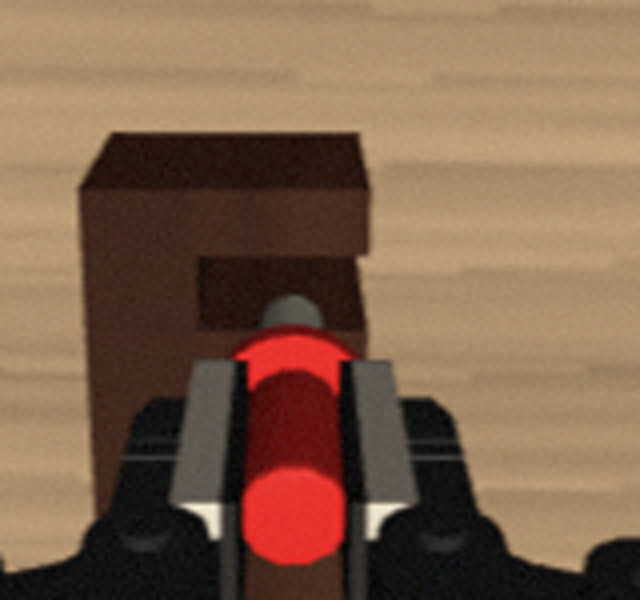

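```bash
python3 - <<'E'
from h import *
o=bot.get_obs();T=wristT(o)
f=lambda u,v,z: wpx2w(T,250+u/4,150+v/4,z)
ztip=o["eef_pos"][2]-.04
print("notch far",f(280,255,.04),"near",f(280,329,.04),"corner R",f(370,188,.04),f(198,255,.04),f(198,329,.04),f(360,329,.04))
print("tip far edge",f(293,296,ztip),"shank sides",f(262,322,ztip),f(324,322,ztip))
print("collar far edge",f(294,334,ztip+.032), "top",f(293,517,ztip+.06), ztip)
E
```

```text
notch far [ 0.54590372 -0.29823665  0.04      ] near [ 0.53203641 -0.29847564  0.04      ] corner R [ 0.558309   -0.31331783  0.04      ] [ 0.54562461 -0.28406566  0.04      ] [ 0.53175298 -0.28402662  0.04      ] [ 0.53231297 -0.31257457  0.04      ]
tip far edge [ 0.54363075 -0.30050302  0.05310861] shank sides [ 0.53894379 -0.29550814  0.05310861] [ 0.5391435  -0.30568551  0.05310861]
collar far edge [ 0.55101859 -0.30042039  0.08510861] top [ 0.54024174 -0.30044514  0.11310861] 0.05310861218210477
```

Call:
apply_moves:
  targets: [0.04,-0.002,-0.006,0,0,0,0,0.08,-0.002,-0.006,0,0,0,0,0.12,-0.002,-0.006,0,0,0,0,0.15,-0.002,-0.006,0,0,0,0,0.15,-0.002,-0.006,0,0,0,0,0.15,-0.002,-0.006,0,0,0,0]

```text
clock: 5.18
eef_pos: [0.5401, -0.2979, 0.0526]
tool_rot: [0.495, 0.505, -0.495, 0.504]
ft_force: [0.3, -0.5, -0.3]
grip_width: 0.0118
```

```bash
python3 - <<'E'
from h import *
o,_,_=look("wrist","w5",(250,150,410,300),4);o=bot.get_obs();print(o["eef_pos"],o["grip_width"],o["ft_force"])
E
```

```text
[ 0.54020694 -0.2978957   0.05276249] 0.011856148799935802 [ 0.03651509  0.30165204 -0.15013669]
```

View pics/w5.png

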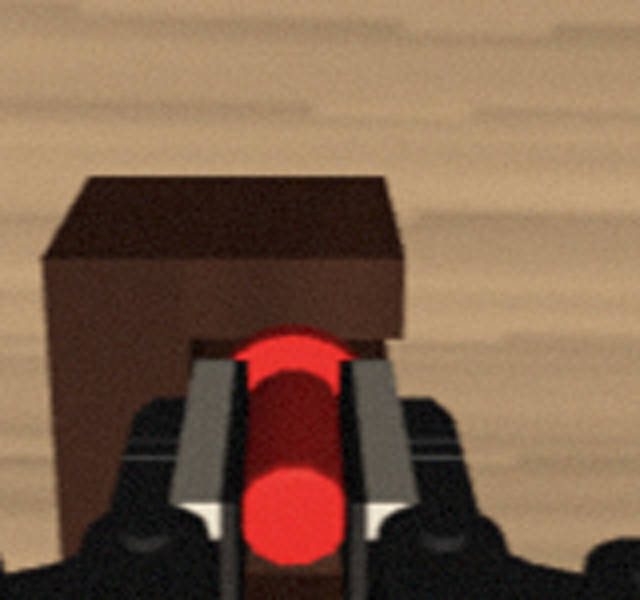

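Call:
apply_moves:
  targets: [0,0,0,0,0,0,0.15,0,0,0,0,0,0,0.3,0,0,0,0,0,0,0.4,0,0,0,0,0,0,0.4,-0.06,0,0,0,0,0,0.4,-0.12,0,0,0,0,0,0.4,-0.24,0,0,0,0,0,0.4,-0.36,0,0,0,0,0,0.4,-0.48,0,0,0,0,0,0.4,-0.48,0,0,0,0,0,0.4,-0.48,0,0,0,0,0,0.4,-0.48,0,0,0,0,0,0.4]

```text
clock: 6.23
eef_pos: [0.5406, -0.298, 0.1736]
tool_rot: [0.495, 0.505, -0.495, 0.505]
ft_force: [0.3, 0.3, -0.4]
grip_width: 0.0343
```

```bash
python3 - <<'E'
from h import *
o,_,_=look("wrist","w6");o=bot.get_obs();print(o["eef_pos"],o["grip_width"],o["ft_force"])
p=stw(18,32)+[.0004,-.0006];print(p,rows([*p,0.17],down(SA)))
E
```

```text
[ 0.54003219 -0.29774738  0.17266697] 0.033877261071719914 [-0.47455242 -0.03836805 -0.81198206]
[0.63192123 0.02281218] (array([ 0.0113,  0.3929, -1.2747]), array([-0.4718, -0.0025,  0.0033]))
```

View pics/w6.png

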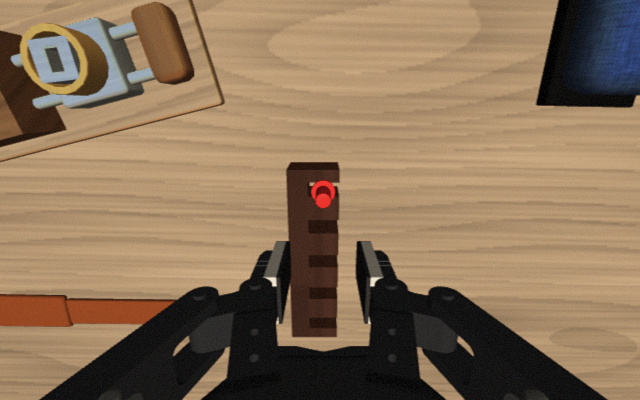

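Call:
apply_moves:
  targets: [0,0.3,-0.95,-0.2,0,0,0.5,0,0.3,-0.95,-0.47,0,0,0.5,0,0.3,-0.95,-0.47,0,0,0.5,0,0.3,-0.95,-0.47,0,0,0.5,0,0.3,-0.95,-0.47,0,0,0.5,0,0.3,-0.95,-0.47,0,0,0.5,0,0.3,-0.95,-0.47,0,0,0.5,0,0.3,-0.95,-0.47,0,0,0.5,0,0.3,-0.95,-0.47,0,0,0.5]

```text
clock: 7.03
eef_pos: [0.6101, -0.0589, 0.1722]
tool_rot: [0.431, 0.561, -0.433, 0.559]
ft_force: [-0.7, -0.1, 0.0]
grip_width: 0.0427
```

```bash
python3 - <<'E'
from h import *
o=bot.get_obs();print(o["eef_pos"],o["joint_vel"])
p=stw(18,32)+[.0004,-.0006];print(p,rows([*p,0.072],down(SA)))
E
```

```text
[ 0.61011428 -0.05894755  0.17217656] [-0.03633505 -0.00816844  0.00215886  0.002045   -0.00015939  0.00287148]
[0.63192123 0.02281218] (array([ 0.4003,  0.1684, -0.2941]), array([ 0.0001, -0.0011,  0.0063]))
```

Call:
apply_moves:
  targets: [0,0.1,-0.15,0,0,0,0.5,0,0.163,-0.296,0,0,0,0.5,0,0.163,-0.296,0,0,0,0.5,0,0.163,-0.296,0,0,0,0.5,0.1,0.163,-0.296,0,0,0,0.5,0.25,0.163,-0.296,0,0,0,0.5,0.39,0.163,-0.296,0,0,0,0.5,0.4,0.163,-0.296,0,0,0,0.5,0.4,0.163,-0.296,0,0,0,0.5,0.4,0.163,-0.296,0,0,0,0.5,0.4,0.163,-0.296,0,0,0,0.5,0.4,0.163,-0.296,0,0,0,0.5]

```text
clock: 8.03
eef_pos: [0.6338, 0.0222, 0.0768]
tool_rot: [0.434, 0.558, -0.431, 0.561]
ft_force: [-0.8, -0.6, 0.2]
grip_width: 0.0426
```

Call:
apply_moves:
  targets: [0,0,0,0,0,0,0,0,0,0,0,0,0,0,0,0,0,0,0,0,0,0,0,0,0,0,0,0,0,0,0,0,0,0,0,0,0,0,0,0,0,0]

```text
clock: 8.53
eef_pos: [0.6326, 0.0229, 0.0752]
tool_rot: [0.433, 0.559, -0.432, 0.56]
ft_force: [-0.8, 0.0, 7.2]
grip_width: 0.0112
```

Call:
apply_moves:
  targets: [-0.1,0,0,0,0,0,0,-0.25,0,0,0,0,0,0,-0.39,0,0,0,0,0,0,-0.39,-0.4,0.6,0,0,0,0,-0.39,-0.4,0.6,0,0,0,0,-0.39,-0.4,0.6,0,0,0,0,-0.39,-0.4,0.6,0,0,0,0,-0.39,-0.4,0.6,0,0,0,0]

```text
clock: 9.2
eef_pos: [0.5704, -0.1523, 0.1711]
tool_rot: [0.433, 0.558, -0.435, 0.558]
ft_force: [0.5, 0.7, 0.8]
grip_width: 0.0115
```

Call:
apply_moves:
  targets: [0,-0.43,0.51,0.24,0,0,0,0,-0.43,0.51,0.477,0,0,0,0,-0.43,0.51,0.477,0,0,0,0,-0.43,0.51,0.477,0,0,0,0,-0.43,0.51,0.477,0,0,0,0,-0.43,0.51,0.477,0,0,0,0.31,-0.43,0.51,0.477,0,0,0,0.31,-0.43,0.51,0.477,0,0,0,0.31,-0.43,0.51,0.477,0,0,0,0.31,-0.43,0.51,0.477,0,0,0,0.31,-0.43,0.51,0.477,0,0,0,0.31,-0.43,0.51,0.477,0,0,0]

```text
clock: 10.2
eef_pos: [0.5031, -0.2984, 0.0964]
tool_rot: [0.496, 0.503, -0.495, 0.506]
ft_force: [0.2, -0.2, 0.5]
grip_width: 0.0113
```

```bash
python3 - <<'E'
from h import *
look("wrist","w7",(250,150,410,300),4);look("wrist","w7",(250,150,410,300),4);o=bot.get_obs();print(o["eef_pos"],o["grip_width"],o["ft_force"])
print(rows([0.501,-0.2985,0.09],down(0.0173)))
E
```

```text
[ 0.50277768 -0.29863615  0.09633443] 0.011323773038335063 [ 0.59723898 -0.31113214  0.15107472]
(array([ 0.0253, -0.0072, -0.0007]), array([-0.0005,  0.0048, -0.0079]))
```

View pics/w7.png

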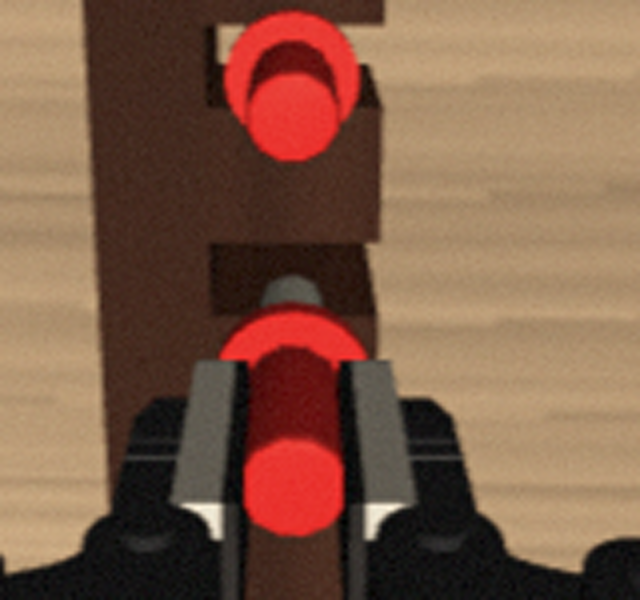

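```bash
cat >> h.py <<'E'
def plugchk(c,nf,nn,tip,col,top,g=.043):
    o=bot.get_obs();T=wristT(o);f=lambda u,v,z: wpx2w(T,250+u/4,150+v/4,z)[:2]
    zt=o["eef_pos"][2]-g
    print("notch",f(c,nf,.04),f(c,nn,.04),"mid",(f(c,nf,.04)+f(c,nn,.04))/2)
    print("plug by tip",f(c,tip,zt)-[.005,0],"collar",f(c,col,zt+.03)-[.011,0],"top",f(c,top,zt+.06),"ztip",zt)
E
python3 - <<'E'
from h import *
plugchk(293,243,315,276,305,488)
E
```

```text
notch [ 0.50749111 -0.29923752] [ 0.49387606 -0.29947338] mid [ 0.50068358 -0.29935545]
plug by tip [ 0.50143353 -0.29921702] collar [ 0.5026324  -0.29900497] top [ 0.50267391 -0.29910747] ztip 0.053334434059724434
```

Call:
apply_moves:
  targets: [0.04,-0.005,0,0,0,0,0,0.08,-0.005,0,0,0,0,0,0.12,-0.005,0,0,0,0,0,0.16,-0.005,0,0,0,0,0,0.16,-0.005,0,0,0,0,0,0.16,-0.005,0,0,0,0,0]

```text
clock: 10.8
eef_pos: [0.4995, -0.2981, 0.0532]
tool_rot: [0.496, 0.504, -0.496, 0.504]
ft_force: [-0.2, 0.9, 2.5]
grip_width: 0.0118
```

Call:
apply_moves:
  targets: [0,0,0,0,0,0,0.15,0,0,0,0,0,0,0.3,0,0,0,0,0,0,0.4,0,0,0,0,0,0,0.4,-0.06,0,0,0,0,0,0.4,-0.12,0,0,0,0,0,0.4,-0.24,0,0,0,0,0,0.4,-0.36,0,0,0,0,0,0.4,-0.46,0,0,0,0,0,0.4,-0.46,0,0,0,0,0,0.4]

```text
clock: 11.63
eef_pos: [0.5026, -0.3, 0.1749]
tool_rot: [0.497, 0.5, -0.495, 0.508]
ft_force: [0.4, -0.6, 1.3]
grip_width: 0.0341
```

```bash
python3 - <<'E'
from h import *
look("wrist","w8");o=bot.get_obs();print(o["eef_pos"],o["grip_width"],o["ft_force"])
p=stw(-18,64)+[.0004,-.0006];print(p,rows([*p,0.17],down(SA)))
E
```

```text
[ 0.50165162 -0.29935984  0.17230596] 0.034062806665120376 [ 0.5323867   1.05193975 -0.45486311]
[0.58899819 0.04466653] (array([ 0.0062,  0.3717, -1.3703]), array([-0.4788,  0.0091, -0.0112]))
```

View pics/w8.png

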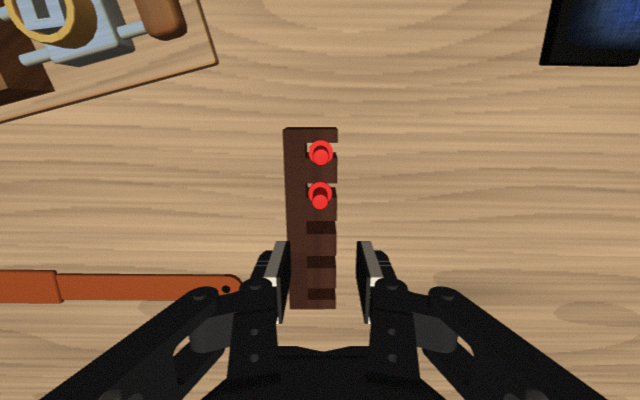

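Call:
apply_moves:
  targets: [0,0.3,-0.95,-0.2,0,0,0.5,0,0.3,-0.95,-0.478,0,0,0.5,0,0.3,-0.95,-0.478,0,0,0.5,0,0.3,-0.95,-0.478,0,0,0.5,0,0.3,-0.95,-0.478,0,0,0.5,0,0.3,-0.95,-0.478,0,0,0.5,0,0.3,-0.95,-0.478,0,0,0.5,0,0.3,-0.95,-0.478,0,0,0.5,0,0.3,-0.95,-0.478,0,0,0.5,0,0.3,-0.95,-0.478,0,0,0.5,0,0.3,-0.95,-0.478,0,0,0.5,0,0.3,-0.95,-0.478,0,0,0.5]

```text
clock: 12.68
eef_pos: [0.5704, -0.0609, 0.1686]
tool_rot: [0.433, 0.559, -0.433, 0.559]
ft_force: [-0.1, 0.4, 1.0]
grip_width: 0.0427
```

```bash
python3 - <<'E'
from h import *
o=bot.get_obs();print(o["eef_pos"],o["joint_vel"])
p=stw(-18,64)+[.0004,-.0006];print(p,rows([*p,0.074],down(SA)))
E
```

```text
[ 0.57040273 -0.06093899  0.16863366] [ 0.0015441  -0.0032083   0.00394512 -0.00099938  0.00246429  0.00075726]
[0.58899819 0.04466653] (array([ 0.3785,  0.1779, -0.3904]), array([-0.0057, -0.0001,  0.0008]))
```

Call:
apply_moves:
  targets: [0,0.1,-0.15,0,0,0,0.5,0,0.178,-0.3,0,0,0,0.5,0,0.178,-0.39,0,0,0,0.5,0,0.178,-0.39,0,0,0,0.5,0.1,0.178,-0.39,0,0,0,0.5,0.25,0.178,-0.39,0,0,0,0.5,0.37,0.178,-0.39,0,0,0,0.5,0.38,0.178,-0.39,0,0,0,0.5,0.38,0.178,-0.39,0,0,0,0.5,0.38,0.178,-0.39,0,0,0,0.5,0.38,0.178,-0.39,0,0,0,0.5,0.38,0.178,-0.39,0,0,0,0.5]

```text
clock: 13.68
eef_pos: [0.5912, 0.0459, 0.0764]
tool_rot: [0.434, 0.558, -0.431, 0.561]
ft_force: [-0.1, -0.3, 0.2]
grip_width: 0.0426
```

Call:
apply_moves:
  targets: [0,0,0,0,0,0,0,0,0,0,0,0,0,0,0,0,0,0,0,0,0,0,0,0,0,0,0,0,0,0,0,0,0,0,0,0,0,0,0,0,0,0]

```text
clock: 14.18
eef_pos: [0.59, 0.0461, 0.075]
tool_rot: [0.433, 0.559, -0.432, 0.56]
ft_force: [-0.4, -0.8, 5.6]
grip_width: 0.0117
```

Call:
apply_moves:
  targets: [-0.1,0,0,0,0,0,0,-0.25,0,0,0,0,0,0,-0.38,0,0,0,0,0,0,-0.38,-0.3,0.8,0,0,0,0,-0.38,-0.3,0.8,0,0,0,0,-0.38,-0.3,0.8,0,0,0,0,-0.38,-0.3,0.8,0,0,0,0,-0.38,-0.3,0.8,0,0,0,0,-0.38,-0.3,0.8,0,0,0,0,-0.38,-0.3,0.8,0,0,0,0,-0.38,-0.3,0.8,0,0,0,0]

```text
clock: 15.1
eef_pos: [0.5668, -0.1662, 0.1683]
tool_rot: [0.433, 0.56, -0.432, 0.559]
ft_force: [0.3, 0.0, -0.9]
grip_width: 0.0114
```

```bash
python3 - <<'E'
from h import *
o=bot.get_obs();print(o["eef_pos"],o["joint_vel"],o["grip_width"])
print(rows([.4637,-.2992,0.095],down(.0173)))
E
```

```text
[ 0.56684304 -0.16624439  0.16831415] [ 0.04046734 -0.00622836 -0.00349543  0.00230247 -0.00087164 -0.00225941] 0.011363803854288874
(array([ 0.293 , -0.5329,  0.4114]), array([ 0.4738, -0.0024,  0.0013]))
```

Call:
apply_moves:
  targets: [0,-0.3,0.3,0.24,0,0,0,0,-0.53,0.408,0.475,0,0,0,0,-0.53,0.408,0.475,0,0,0,0,-0.53,0.408,0.475,0,0,0,0,-0.53,0.408,0.475,0,0,0,0.1,-0.53,0.408,0.475,0,0,0,0.2,-0.53,0.408,0.475,0,0,0,0.29,-0.53,0.408,0.475,0,0,0,0.29,-0.53,0.408,0.475,0,0,0,0.29,-0.53,0.408,0.475,0,0,0,0.29,-0.53,0.408,0.475,0,0,0,0.29,-0.53,0.408,0.475,0,0,0]

```text
clock: 16.1
eef_pos: [0.4664, -0.2984, 0.0981]
tool_rot: [0.495, 0.504, -0.495, 0.506]
ft_force: [0.1, -1.1, -0.8]
grip_width: 0.0112
```

```bash
python3 - <<'E'
from h import *
look("top","t2");look("wrist","w9",(250,150,410,300),4);o=bot.get_obs();print(o["eef_pos"],o["grip_width"],o["ft_force"])
E
```

```text
[ 0.46606968 -0.29879267  0.09802291] 0.011580162251889365 [-0.56477686 -0.65468783 -0.27939439]
```

View pics/w9.png

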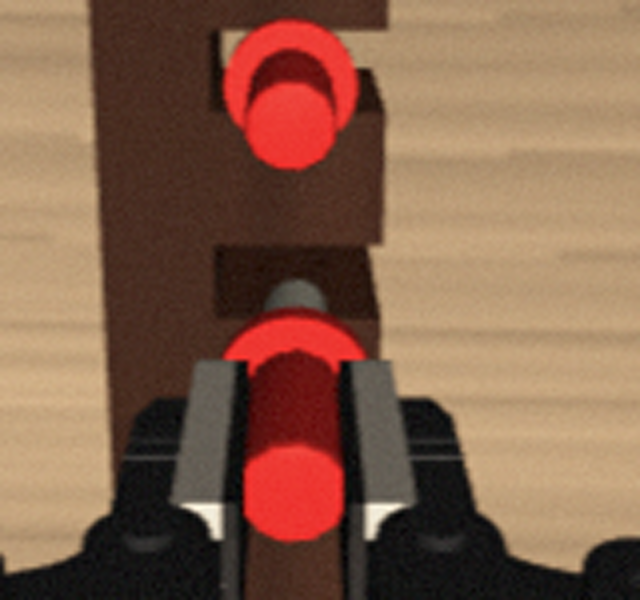

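```bash
python3 - <<'E'
from h import *
plugchk(293,246,318,280,310,493)
E
```

```text
notch [ 0.46955657 -0.29937836] [ 0.4557985 -0.2996368] mid [ 0.46267753 -0.29950758]
plug by tip [ 0.46396943 -0.29935501] collar [ 0.46516216 -0.29915125] top [ 0.46531599 -0.29928634] ztip 0.05502291118503663
```

Call:
apply_moves:
  targets: [0.04,-0.008,0,0,0,0,0,0.08,-0.008,0,0,0,0,0,0.12,-0.008,0,0,0,0,0,0.16,-0.008,0,0,0,0,0,0.16,-0.008,0,0,0,0,0,0.16,-0.008,0,0,0,0,0]

```text
clock: 16.7
eef_pos: [0.4621, -0.2981, 0.0551]
tool_rot: [0.495, 0.505, -0.496, 0.504]
ft_force: [0.8, 0.6, -0.5]
grip_width: 0.012
```

Call:
apply_moves:
  targets: [0,0,0,0,0,0,0.15,0,0,0,0,0,0,0.3,0,0,0,0,0,0,0.4,0,0,0,0,0,0,0.4,-0.06,0,0,0,0,0,0.4,-0.12,0,0,0,0,0,0.4,-0.24,0,0,0,0,0,0.4,-0.36,0,0,0,0,0,0.4,-0.46,0,0,0,0,0,0.4,-0.46,0,0,0,0,0,0.4]

```text
clock: 17.53
eef_pos: [0.4658, -0.3005, 0.1777]
tool_rot: [0.496, 0.501, -0.495, 0.508]
ft_force: [0.5, -0.4, 1.3]
grip_width: 0.0343
```

```bash
python3 - <<'E'
from h import *
look("wrist","w10");o=bot.get_obs();print(o["eef_pos"],o["grip_width"],o["ft_force"])
p=stw(18,96)+[.0005,-.0005];print(p,rows([*p,0.17],down(SA)))
E
```

```text
[ 0.46479092 -0.29985778  0.17509187] 0.034443556814405446 [-0.17073461 -0.35602684  0.14533272]
[0.61583418 0.08483131] (array([ 0.0177,  0.6314, -1.5278]), array([-0.4757,  0.0104, -0.0119]))
```

View pics/w10.png

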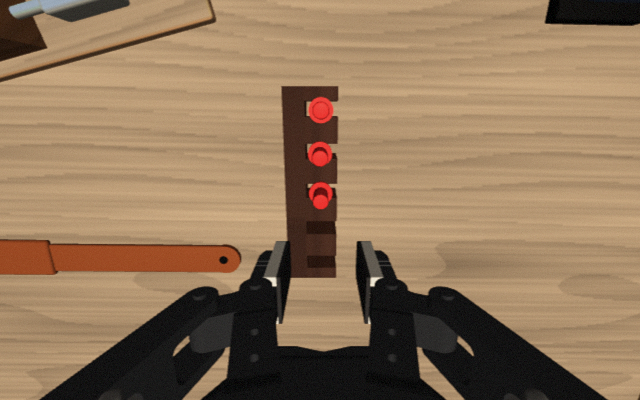

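View pics/t2.png

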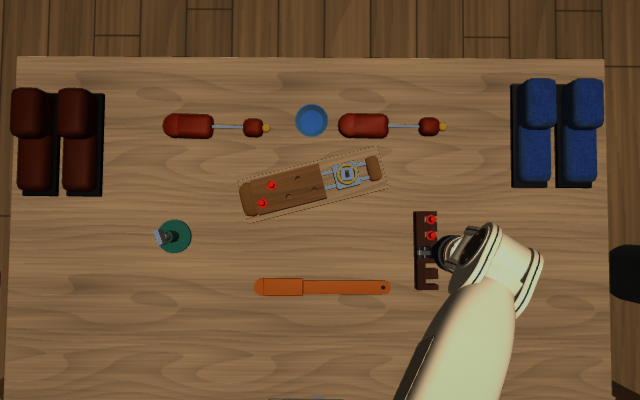

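Three plugs hang (top of each at (320,110), (320,155), (320,200)); two remain in the toe. Next plug a.

Call:
apply_moves:
  targets: [0,0.4,-1,-0.2,0,0,0.5,0,0.4,-1,-0.475,0,0,0.5,0,0.4,-1,-0.475,0,0,0.5,0,0.4,-1,-0.475,0,0,0.5,0,0.4,-1,-0.475,0,0,0.5,0,0.4,-1,-0.475,0,0,0.5,0,0.4,-1,-0.475,0,0,0.5,0,0.4,-1,-0.475,0,0,0.5,0,0.4,-1,-0.475,0,0,0.5,0,0.4,-1,-0.475,0,0,0.5,0,0.4,-1,-0.475,0,0,0.5,0,0.4,-1,-0.475,0,0,0.5]

```text
clock: 18.58
eef_pos: [0.5577, -0.0482, 0.1711]
tool_rot: [0.433, 0.559, -0.433, 0.559]
ft_force: [0.4, 0.1, -0.5]
grip_width: 0.0425
```

```bash
python3 - <<'E'
from h import *
o=bot.get_obs();print(o["eef_pos"],o["joint_vel"])
p=stw(18,96)+[.0005,-.0005];print(p,rows([*p,0.074],down(SA)))
E
```

```text
[ 0.55771923 -0.04819719  0.1710728 ] [-0.0005496  -0.00271504  0.00469    -0.00037095  0.00194109  0.00083135]
[0.61583418 0.08483131] (array([ 0.3881,  0.3585, -0.457 ]), array([-0.0053, -0.0001,  0.0013]))
```

Call:
apply_moves:
  targets: [0,0.1,-0.15,0,0,0,0.5,0,0.2,-0.28,0,0,0,0.5,0,0.359,-0.457,0,0,0,0.5,0,0.359,-0.457,0,0,0,0.5,0,0.359,-0.457,0,0,0,0.5,0.1,0.359,-0.457,0,0,0,0.5,0.25,0.359,-0.457,0,0,0,0.5,0.37,0.359,-0.457,0,0,0,0.5,0.388,0.359,-0.457,0,0,0,0.5,0.388,0.359,-0.457,0,0,0,0.5,0.388,0.359,-0.457,0,0,0,0.5,0.388,0.359,-0.457,0,0,0,0.5]

```text
clock: 19.58
eef_pos: [0.6182, 0.0859, 0.077]
tool_rot: [0.434, 0.558, -0.431, 0.56]
ft_force: [0.8, 0.1, 0.3]
grip_width: 0.0427
```

Call:
apply_moves:
  targets: [0,0,0,0,0,0,0.5,0,0,0,0,0,0,0,0,0,0,0,0,0,0,0,0,0,0,0,0,0,0,0,0,0,0,0,0,0,0,0,0,0,0,0,0,0,0,0,0,0,0]

```text
clock: 20.17
eef_pos: [0.617, 0.0865, 0.0756]
tool_rot: [0.433, 0.559, -0.432, 0.56]
ft_force: [-0.4, -0.7, 5.1]
grip_width: 0.0115
```

Call:
apply_moves:
  targets: [-0.1,0,0,0,0,0,0,-0.25,0,0,0,0,0,0,-0.39,0,0,0,0,0,0,-0.39,-0.3,1,0,0,0,0,-0.39,-0.3,1,0,0,0,0,-0.39,-0.3,1,0,0,0,0,-0.39,-0.3,1,0,0,0,0,-0.39,-0.3,1,0,0,0,0,-0.39,-0.3,1,0,0,0,0,-0.39,-0.3,1,0,0,0,0,-0.39,-0.3,1,0,0,0,0,-0.39,-0.3,1,0,0,0,0]

```text
clock: 21.17
eef_pos: [0.6064, -0.1748, 0.1712]
tool_rot: [0.433, 0.56, -0.433, 0.559]
ft_force: [0.4, 0.8, -0.5]
grip_width: 0.0111
```

```bash
python3 - <<'E'
from h import *
o=bot.get_obs();print(o["eef_pos"],o["joint_vel"],o["grip_width"])
print(rows([.4250,-.2995,0.095],down(.0173)))
E
```

```text
[ 0.60638813 -0.17481337  0.17117455] [ 0.04508407 -0.00833646 -0.00759188  0.00028246  0.00409359  0.00040273] 0.01108937634827675
(array([ 0.3049, -0.8273,  0.3012]), array([ 0.4725, -0.0025,  0.0017]))
```

Call:
apply_moves:
  targets: [0,-0.3,0.1,0.24,0,0,0,0,-0.83,0.298,0.473,0,0,0,0,-0.83,0.298,0.473,0,0,0,0,-0.83,0.298,0.473,0,0,0,0,-0.83,0.298,0.473,0,0,0,0,-0.83,0.298,0.473,0,0,0,0.1,-0.83,0.298,0.473,0,0,0,0.2,-0.83,0.298,0.473,0,0,0,0.305,-0.83,0.298,0.473,0,0,0,0.305,-0.83,0.298,0.473,0,0,0,0.305,-0.83,0.298,0.473,0,0,0,0.305,-0.83,0.298,0.473,0,0,0]

```text
clock: 22.17
eef_pos: [0.4262, -0.2983, 0.0967]
tool_rot: [0.495, 0.505, -0.495, 0.506]
ft_force: [0.2, -0.9, 0.1]
grip_width: 0.0111
```

Call:
apply_moves:
  targets: [0,0,0,0,0,0,0,0,0,0,0,0,0,0]

```text
clock: 22.33
eef_pos: [0.4264, -0.2993, 0.0973]
tool_rot: [0.495, 0.504, -0.495, 0.506]
ft_force: [-0.9, 0.1, -0.4]
grip_width: 0.0113
```

```bash
python3 - <<'E'
from h import *
look("wrist","w11",(250,150,410,300),4);o=bot.get_obs();print(o["eef_pos"],o["grip_width"],o["ft_force"])
E
```

```text
[ 0.42609666 -0.29928968  0.09709746] 0.011136170399343717 [ 0.09608739  0.39139494 -0.75852277]
```

View pics/w11.png

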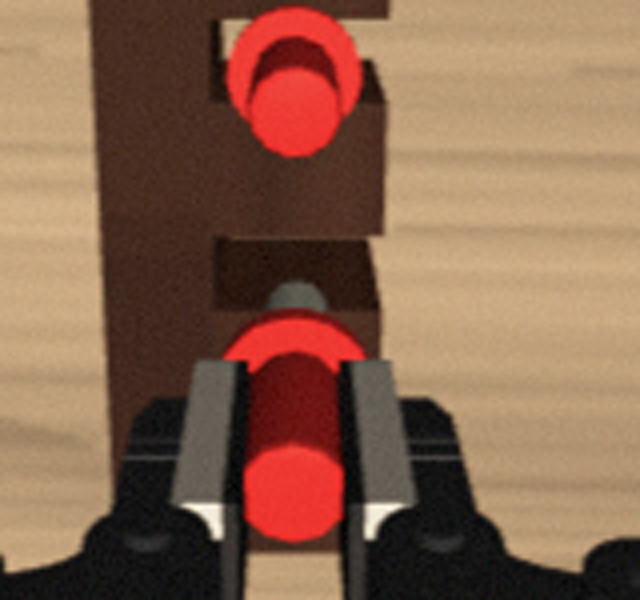

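```bash
python3 - <<'E'
from h import *
plugchk(293,237,309,281,312,494)
E
```

```text
notch [ 0.43157638 -0.29982859] [ 0.41794488 -0.30009729] mid [ 0.42476063 -0.29996294]
plug by tip [ 0.42380947 -0.29985135] collar [ 0.42488573 -0.29964423] top [ 0.42521291 -0.29978698] ztip 0.054097463783792946
```

Call:
apply_moves:
  targets: [0.04,0,0,0,0,0,0,0.08,0,0,0,0,0,0,0.12,0,0,0,0,0,0,0.16,0,0,0,0,0,0,0.16,0,0,0,0,0,0,0.16,0,0,0,0,0,0]

```text
clock: 22.88
eef_pos: [0.4244, -0.2986, 0.0542]
tool_rot: [0.495, 0.505, -0.495, 0.504]
ft_force: [0.8, 0.5, -1.6]
grip_width: 0.0115
```

Call:
apply_moves:
  targets: [0,0,0,0,0,0,0.15,0,0,0,0,0,0,0.3,0,0,0,0,0,0,0.4,0,0,0,0,0,0,0.4,-0.06,0,0,0,0,0,0.4,-0.12,0,0,0,0,0,0.4,-0.24,0,0,0,0,0,0.4,-0.36,0,0,0,0,0,0.4,-0.46,0,0,0,0,0,0.4,-0.46,0,0,0,0,0,0.4]

```text
clock: 23.72
eef_pos: [0.4277, -0.301, 0.1765]
tool_rot: [0.496, 0.501, -0.495, 0.508]
ft_force: [1.0, 0.1, 0.8]
grip_width: 0.0345
```

```bash
python3 - <<'E'
from h import *
look("wrist","w12");o=bot.get_obs();print(o["eef_pos"],o["grip_width"],o["ft_force"])
p=stw(-18,128)+[.0003,-.0003];print(p,rows([*p,0.17],down(SA)))
E
```

```text
[ 0.42675653 -0.3002874   0.17394575] 0.034438394969730786 [-0.34967713 -0.23094432 -0.03227731]
[0.57271114 0.10688566] (array([ 0.0123,  0.6142, -1.6175]), array([-0.4738,  0.0102, -0.0107]))
```

View pics/w12.png

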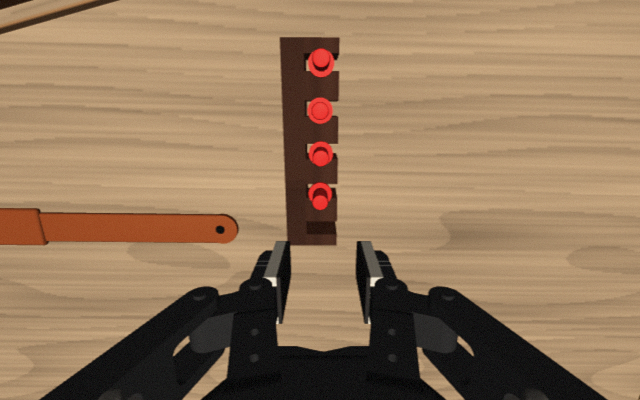

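Four plugs hang, the last notch (320,228) is empty. Fetch plug d.

Call:
apply_moves:
  targets: [0,0.4,-1,-0.2,0,0,0.5,0,0.4,-1,-0.475,0,0,0.5,0,0.4,-1,-0.475,0,0,0.5,0,0.4,-1,-0.475,0,0,0.5,0,0.4,-1,-0.475,0,0,0.5,0,0.4,-1,-0.475,0,0,0.5,0,0.4,-1,-0.475,0,0,0.5,0,0.4,-1,-0.475,0,0,0.5,0,0.4,-1,-0.475,0,0,0.5,0,0.4,-1,-0.475,0,0,0.5,0,0.4,-1,-0.475,0,0,0.5,0,0.4,-1,-0.475,0,0,0.5]

```text
clock: 24.77
eef_pos: [0.5196, -0.0484, 0.1703]
tool_rot: [0.432, 0.559, -0.433, 0.559]
ft_force: [-0.5, 0.6, 0.9]
grip_width: 0.0427
```

```bash
python3 - <<'E'
from h import *
o=bot.get_obs();print(o["eef_pos"],o["joint_vel"])
p=stw(-18,128)+[.0003,-.0003];print(p,rows([*p,0.074],down(SA)))
E
```

```text
[ 0.51957874 -0.04837465  0.17028173] [-4.30433658e-05 -4.01367632e-03  4.92025955e-03  5.03634325e-04
  1.63313486e-03  2.31470370e-03]
[0.57271114 0.10688566] (array([ 0.3849,  0.362 , -0.5477]), array([-0.0034, -0.0001,  0.0014]))
```

Call:
apply_moves:
  targets: [0,0.1,-0.15,0,0,0,0.35,0,0.2,-0.28,0,0,0,0.35,0,0.362,-0.548,0,0,0,0.35,0,0.362,-0.548,0,0,0,0.35,0,0.362,-0.548,0,0,0,0.35,0.1,0.362,-0.548,0,0,0,0.35,0.25,0.362,-0.548,0,0,0,0.35,0.37,0.362,-0.548,0,0,0,0.35,0.385,0.362,-0.548,0,0,0,0.35,0.385,0.362,-0.548,0,0,0,0.35,0.385,0.362,-0.548,0,0,0,0.35,0.385,0.362,-0.548,0,0,0,0.35]

```text
clock: 25.77
eef_pos: [0.5749, 0.1081, 0.0768]
tool_rot: [0.433, 0.559, -0.431, 0.561]
ft_force: [0.1, 0.1, 0.4]
grip_width: 0.0296
```

Call:
apply_moves:
  targets: [0,0,0,0,0,0,0.35,0,0,0,0,0,0,0,0,0,0,0,0,0,0,0,0,0,0,0,0,0,0,0,0,0,0,0,0,0,0,0,0,0,0,0,0,0,0,0,0,0,0]

```text
clock: 26.35
eef_pos: [0.5743, 0.1085, 0.0761]
tool_rot: [0.433, 0.559, -0.431, 0.561]
ft_force: [-1.1, -0.2, 6.5]
grip_width: 0.011
```

Call:
apply_moves:
  targets: [-0.1,0,0,0,0,0,0,-0.25,0,0,0,0,0,0,-0.39,0,0,0,0,0,0,-0.39,-0.3,1,0,0,0,0,-0.39,-0.3,1,0,0,0,0,-0.39,-0.3,1,0,0,0,0,-0.39,-0.3,1,0,0,0,0,-0.39,-0.3,1,0,0,0,0,-0.39,-0.3,1,0,0,0,0,-0.39,-0.3,1,0,0,0,0,-0.39,-0.3,1,0,0,0,0,-0.39,-0.3,1,0,0,0,0]

```text
clock: 27.35
eef_pos: [0.5635, -0.1528, 0.1717]
tool_rot: [0.433, 0.56, -0.432, 0.559]
ft_force: [0.1, -0.0, -0.3]
grip_width: 0.0114
```

```bash
python3 - <<'E'
from h import *
o=bot.get_obs();print(o["eef_pos"],o["joint_vel"],o["grip_width"])
print(rows([.3875,-.3005,0.095],down(.0173)))
E
```

```text
[ 0.56349494 -0.15283946  0.17165056] [ 0.04339396 -0.00638825 -0.00920877 -0.00014708  0.00079559  0.00123748] 0.011352604627423362
(array([ 0.3063, -0.83  ,  0.3946]), array([ 4.745e-01, -1.800e-03,  4.000e-04]))
```

Call:
apply_moves:
  targets: [0,-0.3,0.1,0.24,0,0,0,0,-0.833,0.39,0.474,0,0,0,0,-0.833,0.39,0.474,0,0,0,0,-0.833,0.39,0.474,0,0,0,0,-0.833,0.39,0.474,0,0,0,0,-0.833,0.39,0.474,0,0,0,0.1,-0.833,0.39,0.474,0,0,0,0.2,-0.833,0.39,0.474,0,0,0,0.305,-0.833,0.39,0.474,0,0,0,0.305,-0.833,0.39,0.474,0,0,0,0.305,-0.833,0.39,0.474,0,0,0,0.305,-0.833,0.39,0.474,0,0,0]

```text
clock: 28.35
eef_pos: [0.3883, -0.299, 0.0967]
tool_rot: [0.495, 0.505, -0.495, 0.506]
ft_force: [-0.1, 1.2, -0.0]
grip_width: 0.0113
```

Call:
apply_moves:
  targets: [0,0,0,0,0,0,0,0,0,0,0,0,0,0]

```text
clock: 28.52
eef_pos: [0.3885, -0.3, 0.0973]
tool_rot: [0.495, 0.504, -0.495, 0.506]
ft_force: [0.5, -0.5, -1.0]
grip_width: 0.0114
```

```bash
python3 - <<'E'
from h import *
look("wrist","w13",(250,150,410,300),4);o=bot.get_obs();print(o["eef_pos"],o["grip_width"],o["ft_force"])
E
```

```text
[ 0.38822186 -0.29997567  0.09702882] 0.010997155348205825 [-0.17137377 -0.34141638 -0.29689114]
```

View pics/w13.png

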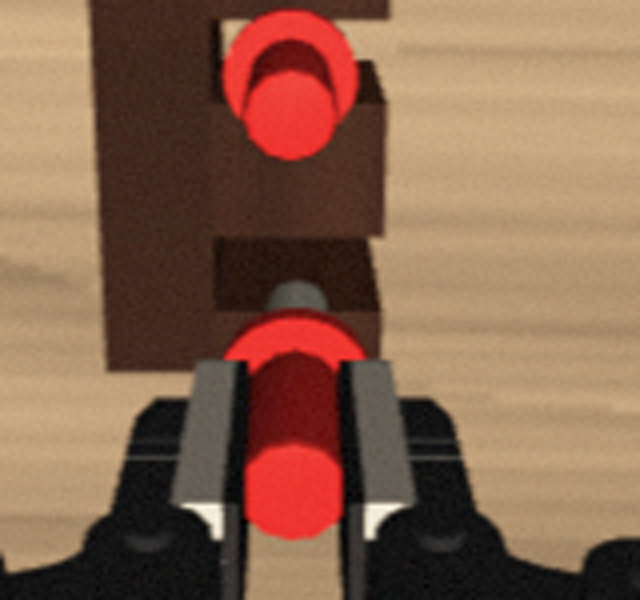

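Call:
apply_moves:
  targets: [0.04,0,0,0,0,0,0,0.08,0,0,0,0,0,0,0.12,0,0,0,0,0,0,0.16,0,0,0,0,0,0,0.16,0,0,0,0,0,0,0.16,0,0,0,0,0,0]

```text
clock: 29.07
eef_pos: [0.3866, -0.2993, 0.0544]
tool_rot: [0.495, 0.505, -0.495, 0.504]
ft_force: [0.8, -0.8, -0.4]
grip_width: 0.0112
```

Call:
apply_moves:
  targets: [0,0,0,0,0,0,0.15,0,0,0,0,0,0,0.3,0,0,0,0,0,0,0.4,0,0,0,0,0,0,0.4,-0.06,0,0,0,0,0,0.4,-0.12,0,0,0,0,0,0.4,-0.24,0,0,0,0,0,0.4,-0.36,0,0,0,0,0,0.4,-0.46,0,0,0,0,0,0.4,-0.46,-0.2,0,0,0,0,0.4,-0.46,-0.2,0,0,0,0,0.4]

```text
clock: 29.98
eef_pos: [0.3345, -0.3004, 0.1721]
tool_rot: [0.495, 0.504, -0.496, 0.505]
ft_force: [-1.1, 1.0, -1.0]
grip_width: 0.0341
```

```bash
python3 - <<'E'
from h import *
look("wrist","w14");o=bot.get_obs();print(o["eef_pos"],o["grip_width"],o["ft_force"])
look("top","t3");look("scene","s3")
E
```

```text
[ 0.33392092 -0.30000254  0.1712186 ] 0.03396751394225238 [-1.35582102  0.31699182 -0.01168266]
```

View pics/w14.png

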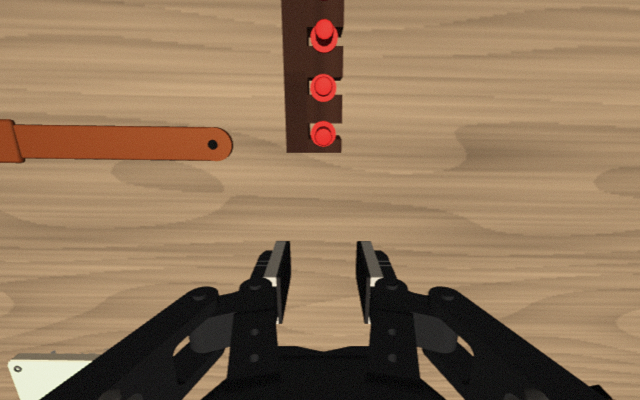

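View pics/t3.png

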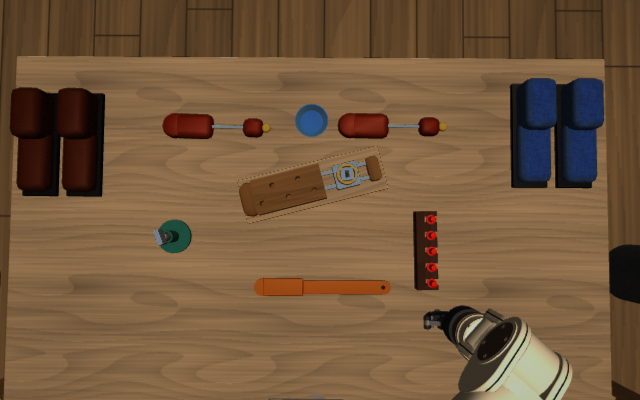

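View pics/s3.png

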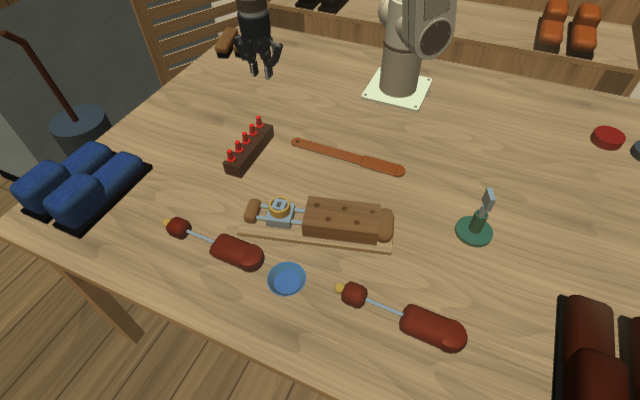

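Call:
apply_moves:
  targets: [-0.05,0.05,-0.18,-0.25,0,0,0.5,-0.1,0.095,-0.358,-0.5,0,0,0.5,-0.1,0.095,-0.358,-0.75,0,0,0.5,-0.1,0.095,-0.358,-1,0,0,0.5]

```text
clock: 30.47
eef_pos: [0.361, -0.2083, 0.1963]
tool_rot: [0.352, 0.613, -0.351, 0.614]
ft_force: [0.0, -0.2, -0.8]
grip_width: 0.0426
```

Call:
apply_moves:
  targets: [0,0.12,-0.13,-0.25,0,0,0.5,0,0.255,-0.27,-0.5,0,0,0.5,0,0.255,-0.27,-0.75,0,0,0.5,0,0.255,-0.27,-1,0,0,0.5]

```text
clock: 30.8
eef_pos: [0.3823, -0.1174, 0.1952]
tool_rot: [0.189, 0.682, -0.188, 0.681]
ft_force: [0.5, -0.4, -0.2]
grip_width: 0.0428
```

Call:
apply_moves:
  targets: [0,0.17,-0.05,-0.25,0,0,0.5,0,0.353,-0.114,-0.5,0,0,0.5,0,0.353,-0.114,-0.75,0,0,0.5,0,0.353,-0.114,-1,0,0,0.5]

```text
clock: 31.13
eef_pos: [0.4043, -0.0271, 0.1952]
tool_rot: [0.014, 0.707, -0.014, 0.707]
ft_force: [0.5, -0.9, 0.3]
grip_width: 0.0426
```

Call:
apply_moves:
  targets: [0,0.17,0.03,-0.25,0,0,0.5,0,0.364,0.07,-0.5,0,0,0.5,0,0.364,0.07,-0.75,0,0,0.5,0,0.364,0.07,-1,0,0,0.5]

```text
clock: 31.47
eef_pos: [0.4266, 0.0632, 0.195]
tool_rot: [-0.161, 0.688, 0.162, 0.689]
ft_force: [0.3, 0.3, -0.1]
grip_width: 0.0426
```

Call:
apply_moves:
  targets: [0,0.14,0.12,-0.25,0,0,0.5,0,0.286,0.236,-0.5,0,0,0.5,0,0.286,0.236,-0.75,0,0,0.5,0,0.286,0.236,-1,0,0,0.5,0,0.286,0.236,-1,0,0,0.5,0,0.286,0.236,-1,0,0,0.5]

```text
clock: 31.97
eef_pos: [0.4473, 0.1505, 0.1949]
tool_rot: [-0.322, 0.63, 0.322, 0.629]
ft_force: [-0.9, -0.0, -0.2]
grip_width: 0.0427
```

```bash
python3 - <<'E'
from h import *
o=bot.get_obs();print(o["eef_pos"],o["joint_pos"],o["joint_vel"])
print(rows([.4914,.3303,.20],down(.358+np.pi)))
look("top","t4");
im=cv2.imread("pics/t4.png");cv2.imwrite("pics/t4c.png",cv2.resize(im[200:270,135:215],None,fx=8,fy=8,interpolation=cv2.INTER_CUBIC))
E
```

```text
[0.44734798 0.15052831 0.19487378] [ 3.24510630e-01  2.06190184e-01 -1.35942965e-01  1.22964744e+00
  1.22253926e-04  9.48780722e-01] [-0.02007007 -0.01435032 -0.01023982  0.00282175  0.00142673  0.00332265]
(array([-0.0208,  0.2774,  0.6864]), array([-1.9645e+00, -7.0000e-04, -2.0000e-03]))
```

View pics/t4c.png

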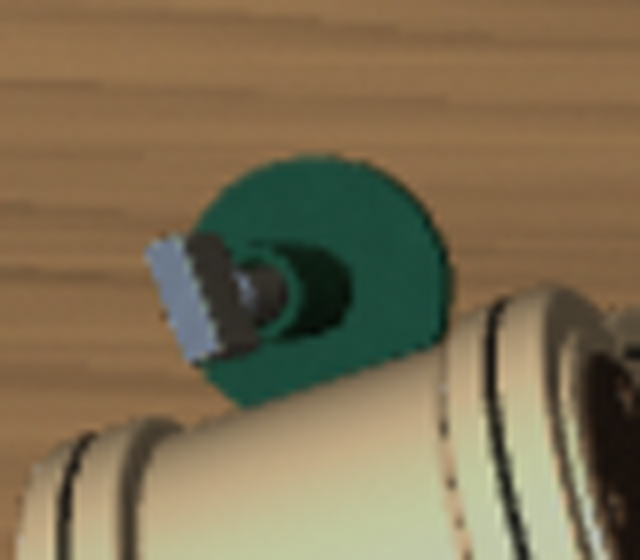

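Call:
apply_moves:
  targets: [-0.02,0.06,0.14,-0.25,0,0,0.5,-0.02,0.12,0.28,-0.5,0,0,0.5,-0.02,0.2,0.5,-0.75,0,0,0.5,-0.02,0.277,0.68,-1,0,0,0.5,-0.02,0.277,0.68,-1,0,0,0.5]

```text
clock: 32.43
eef_pos: [0.491, 0.3315, 0.2003]
tool_rot: [-0.469, 0.528, 0.469, 0.53]
ft_force: [1.4, 0.6, 0.8]
grip_width: 0.043
```

Call:
apply_moves:
  targets: [0,0,0,-0.25,0,0,0.5,0,0,0,-0.5,0,0,0.5,0,0,0,-0.75,0,0,0.5,0,0,0,-0.96,0,0,0.5,0,0,0,-0.96,0,0,0.5,0,0,0,-0.96,0,0,0.5,0,0,0,-0.96,0,0,0.5]

```text
clock: 33.02
eef_pos: [0.4902, 0.3279, 0.2006]
tool_rot: [-0.58, 0.404, 0.58, 0.404]
ft_force: [0.7, 0.2, -0.6]
grip_width: 0.0427
```

```bash
python3 - <<'E'
from h import *
o,_,_=look("wrist","w15");o=bot.get_obs();print(o["eef_pos"],o["joint_pos"],o["joint_vel"])
print(rows([.4914,.3303,.20],down(.358+np.pi)))
E
```

```text
[0.49021514 0.32789534 0.20059463] [5.89505140e-01 4.33342522e-01 1.99509207e-01 1.33689850e+00
 5.54733537e-05 2.35016558e-01] [ 0.00093552 -0.00175484  0.00088681  0.00090252  0.00075033 -0.0134083 ]
(array([ 0.0024, -0.0078,  0.0074]), array([-0.007 ,  0.0001,  0.0001]))
```

View pics/w15.png

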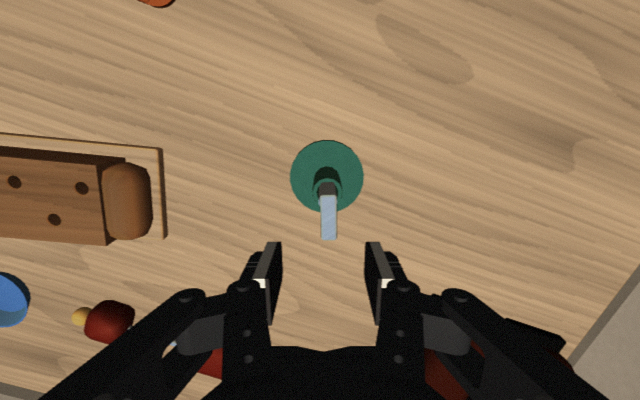

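```bash
python3 - <<'E'
import cv2
im=cv2.imread("pics/w15.png")
cv2.imwrite("pics/w15c.png",cv2.resize(im[130:250,270:390],None,fx=5,fy=5,interpolation=cv2.INTER_CUBIC))
E
```

```text
(no output)
```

View pics/w15c.png

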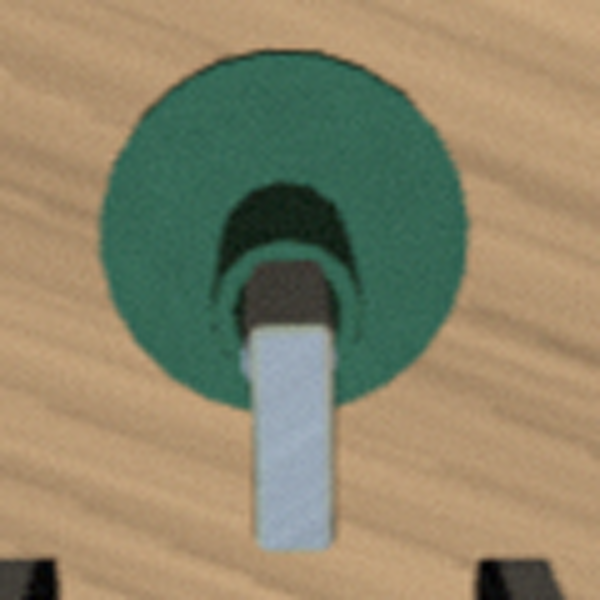

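```bash
python3 - <<'E'
from h import *
o=bot.get_obs();T=wristT(o);f=lambda u,v,z: wpx2w(T,270+u/5,130+v/5,z)
a,b=f(289,326,.138),f(296,550,.138);print(a,b,(a+b)/2,np.linalg.norm(a-b),np.arctan2(*(a-b)[1::-1])%np.pi)
print("foot",f(284,229,.01),"rim",f(288,315,.07), "rim left/right",f(218,315,.07),f(360,315,.07))
c=((a+b)/2)[:2]
print(rows([*c,.102],down(.358+np.pi)))
# slot from w1
E
python3 - <<'E'
import cv2
im=cv2.imread("pics/w1.png")
cv2.imwrite("pics/w1s.png",cv2.resize(im[130:220,370:480],None,fx=6,fy=6,interpolation=cv2.INTER_CUBIC))
E
```

```text
[0.47526131 0.32582797 0.138     ] [0.50749628 0.33904652 0.138     ] [0.49137879 0.33243724 0.138     ] 0.03483996404239934 0.38915614247240393
foot [0.48925682 0.33209467 0.01      ] rim [0.49191027 0.33305717 0.07      ] rim left/right [0.4964923  0.32066675 0.07      ] [0.48719692 0.34580266 0.07      ]
(array([ 0.3944, -0.0107,  0.0154]), array([-0.007 ,  0.0001,  0.0001]))
```

View pics/w1s.png

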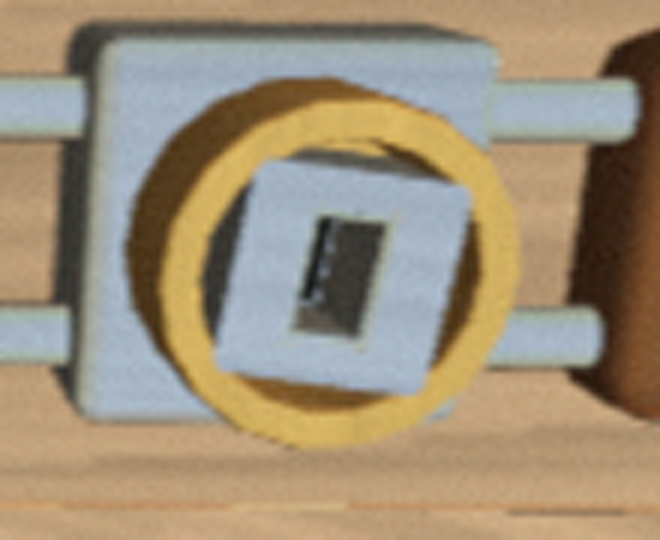

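```bash
python3 - <<'E'
from h import *
o=dict(eef_pos=np.array([.60407,-.01700,.16933]),tool_rot=R.from_matrix(down(SA+.011*.5)).as_quat())
# w1 rows gave w=+.0113 => actual angle = SA+.0057
T=wristT(o);f=lambda u,v: wpx2w(T,370+u/6,130+v/6,.07)
C=[f(*p) for p in[(320,214),(393,220),(364,340),(291,332)]]
for i,j in((0,3),(1,2)): d=C[i]-C[j];print(np.arctan2(d[1],d[0]),np.linalg.norm(d))
for i,j in((0,1),(3,2)): d=C[i]-C[j];print(np.arctan2(d[1],d[0])-np.pi/2,np.linalg.norm(d))
print(sum(C)/4, stw(0,-85))
# ring outer circle: left 162 right 520 top 97 bottom 447
print(f(341,272))
E
```

```text
0.11795229633815332 0.016693591574643462
0.13387374598923024 0.016980172660583437
0.17865070848527909 0.01002297157286748
0.1494339296624665 0.010279944751235138
[ 0.64549866 -0.09425202  0.07      ] [ 0.64369843 -0.09433635]
[ 0.6461383  -0.09388127  0.07      ]
```

Call:
apply_moves:
  targets: [0,-0.01,0.015,-0.04,0,0,0.5,0,-0.01,0.015,-0.04,0,0,0.5,0.1,-0.01,0.015,-0.04,0,0,0.5,0.2,-0.01,0.015,-0.04,0,0,0.5,0.3,-0.01,0.015,-0.04,0,0,0.5,0.39,-0.01,0.015,-0.04,0,0,0.5,0.39,-0.01,0.015,-0.04,0,0,0.5,0.39,-0.01,0.015,-0.04,0,0,0.5,0.39,-0.01,0.015,-0.04,0,0,0.5,0.39,-0.01,0.015,-0.04,0,0,0.5,0.39,-0.01,0.015,-0.04,0,0,0.5]

```text
clock: 33.98
eef_pos: [0.4922, 0.3334, 0.1051]
tool_rot: [0.585, -0.396, -0.584, -0.398]
ft_force: [0.1, 0.0, 0.1]
grip_width: 0.043
```

```bash
python3 - <<'E'
from h import *
o,_,_=look("wrist","w16");o=bot.get_obs();print(o["eef_pos"],o["joint_vel"])
E
```

```text
[0.49207501 0.33333971 0.10484563] [-0.00072039  0.00424719 -0.00965857 -0.00413376 -0.00057441 -0.0012576 ]
```

View pics/w16.png

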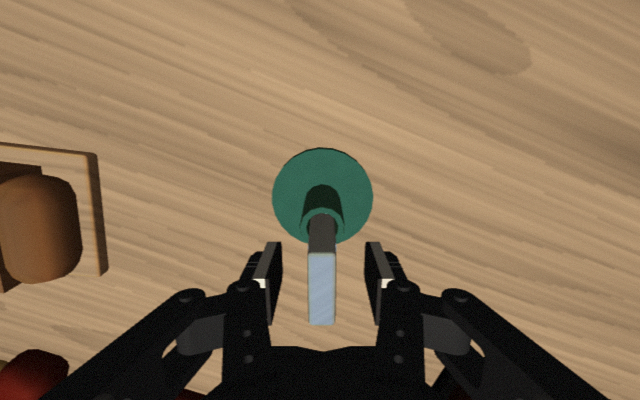

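Call:
apply_moves:
  targets: [0,0,0,0,0,0,0,0,0,0,0,0,0,0,0,0,0,0,0,0,0,0,0,0,0,0,0,0,0,0,0,0,0,0,0,0,0,0,0,0,0,0,0,0,0,0,0,0,0]

```text
clock: 34.62
eef_pos: [0.4914, 0.3328, 0.1037]
tool_rot: [0.585, -0.397, -0.585, -0.398]
ft_force: [-0.4, -0.3, 5.7]
grip_width: 0.0113
```

Call:
apply_moves:
  targets: [-0.05,0,0,0,0,0,0,-0.1,0,0,0,0,0,0,-0.15,0,0,0,0,0,0,-0.2,0,0,0,0,0,0,-0.25,0,0,0,0,0,0,-0.3,0,0,0,0,0,0,-0.35,0,0,0,0,0,0,-0.4,0,0,0,0,0,0,-0.4,0,0,0,0,0,0,-0.4,0,0,0,0,0,0,-0.4,0,0,0,0,0,0]

```text
clock: 35.53
eef_pos: [0.4905, 0.3323, 0.2016]
tool_rot: [-0.585, 0.398, 0.585, 0.397]
ft_force: [0.0, -0.6, -1.1]
grip_width: 0.0109
```

```bash
python3 - <<'E'
from h import *
o,_,_=look("wrist","w17");o=bot.get_obs();print(o["eef_pos"],o["joint_vel"],o["grip_width"],o["ft_force"])
print(rows([.6448,-.0945,.215],down(.13+np.pi)))
E
```

```text
[0.49038604 0.33217541 0.20141873] [-0.00041385  0.00258058 -0.00124159  0.00326603 -0.00185317  0.00076808] 0.011171740092982914 [ 0.396098   -0.42523157 -1.73223226]
(array([-0.0531,  0.0554, -1.8142]), array([ 0.4954, -0.0018, -0.0053]))
```

View pics/w17.png

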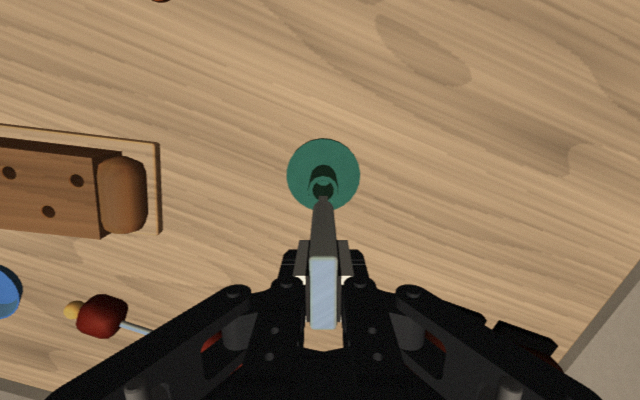

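Call:
apply_moves:
  targets: [-0.05,0,-0.1,0,0,0,0,-0.05,0.03,-0.9,0,0,0,0,-0.05,0.03,-0.9,0,0,0,0,-0.05,0.03,-0.9,0,0,0,0,-0.05,0.03,-0.9,0,0,0,0,-0.05,0.03,-0.9,0,0,0,0,-0.05,0.03,-0.9,0,0,0,0]

```text
clock: 36.17
eef_pos: [0.5683, 0.1143, 0.2142]
tool_rot: [0.584, -0.401, -0.583, -0.398]
ft_force: [0.7, 0.6, -1.9]
grip_width: 0.0115
```

Call:
apply_moves:
  targets: [0,0.025,-0.3,0.2,0,0,0,0,0.025,-0.6,0.4,0,0,0,0,0.025,-0.91,0.495,0,0,0,0,0.025,-0.91,0.495,0,0,0,0,0.025,-0.91,0.495,0,0,0,0,0.025,-0.91,0.495,0,0,0,0,0.025,-0.91,0.495,0,0,0,0,0.025,-0.91,0.495,0,0,0,0,0.025,-0.91,0.495,0,0,0,0,0.025,-0.91,0.495,0,0,0,0,0.025,-0.91,0.495,0,0,0]

```text
clock: 37.08
eef_pos: [0.6449, -0.0913, 0.2156]
tool_rot: [-0.532, 0.466, 0.532, 0.466]
ft_force: [-0.5, 0.1, -1.5]
grip_width: 0.0113
```

```bash
python3 - <<'E'
from h import *
look("top","t5",(320,140,390,200),8);o,_,_=look("wrist","w18",(250,130,390,250),5);o=bot.get_obs();print(o["eef_pos"],o["joint_vel"],o["grip_width"],o["ft_force"])
print(rows([.6448,-.0945,.215],down(.13+np.pi)))
E
```

```text
[ 0.64507421 -0.0915953   0.21585508] [-0.00386924 -0.00071511  0.00396916 -0.00038802 -0.00045976 -0.00055496] 0.010887230293285562 [-0.35213726  0.09657399 -1.34451616]
(array([ 0.0034,  0.0026, -0.0114]), array([0.0044, 0.0001, 0.0005]))
```

View pics/w18.png

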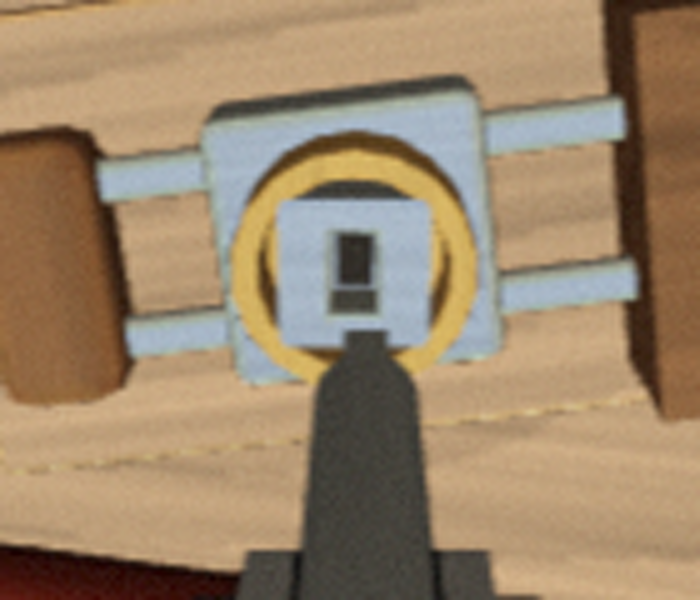

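```bash
cat >> h.py <<'E'
def keychk(slot,bit,g=.0895,ox=250,oy=130,s=5):
    """slot mouth centre px, bit far-edge-centre px -> offsets in tool axes (slot - bit) in units of .25 m"""
    o=bot.get_obs();T=wristT(o);f=lambda p,z: wpx2w(T,ox+p[0]/s,oy+p[1]/s,z)
    Rc=R.from_quat(o["tool_rot"]).as_matrix(); zt=o["eef_pos"][2]-g
    S=f(slot,.07);B=f(bit,zt)-Rc[:,1]*.007
    print("slot",S[:2],"bit",B[:2],"tcp",o["eef_pos"],"tip z",zt,"units y,z",((Rc.T@(S-B))/.25)[1:])
    print("tcp-based", (Rc.T@(S-o["eef_pos"])/.25)[1:])
E
python3 - <<'E'
from h import *
keychk((353,272),(367,331))
E
```

```text
slot [ 0.64445893 -0.09424613] bit [ 0.64624244 -0.09134017] tcp [ 0.64507421 -0.0915953   0.21585508] tip z 0.12635508103386384 units y,z [ 0.0086642  -0.01059562]
tcp-based [ 0.00399273 -0.01022196]
```

Call:
apply_moves:
  targets: [0.05,0.006,-0.01,0,0,0,0,0.1,0.006,-0.01,0,0,0,0,0.15,0.006,-0.01,0,0,0,0,0.17,0.006,-0.01,0,0,0,0,0.17,0.006,-0.01,0,0,0,0,0.17,0.006,-0.01,0,0,0,0,0.17,0.006,-0.01,0,0,0,0,0.17,0.006,-0.01,0,0,0,0,0.17,0.006,-0.01,0,0,0,0]

```text
clock: 37.93
eef_pos: [0.6445, -0.0958, 0.1741]
tool_rot: [0.532, -0.466, -0.531, -0.467]
ft_force: [0.0, -0.2, -1.1]
grip_width: 0.0113
```

```bash
python3 - <<'E'
from h import *
o,_,_=look("wrist","w19",(270,160,370,250),7);o=bot.get_obs();print(o["eef_pos"],o["joint_vel"],o["ft_force"])
E
```

```text
[ 0.64441221 -0.09579217  0.17384668] [ 1.20923238e-03  3.17642261e-03 -6.79286951e-03 -8.18244855e-05
 -1.51795547e-04  1.78221481e-03] [ 0.08720901 -0.33502662 -1.40631507]
```

View pics/w19.png

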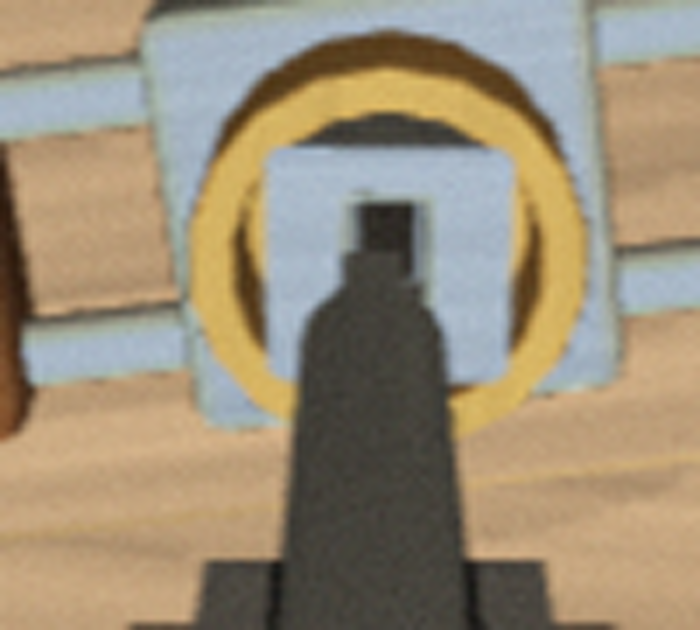

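```bash
python3 - <<'E'
from h import *
keychk((389,263),(375,250),ox=270,oy=160,s=7)
E
```

```text
slot [ 0.64402279 -0.0938882 ] bit [ 0.64525686 -0.09548655] tcp [ 0.64441221 -0.09579217  0.17384668] tip z 0.08434668263748377 units y,z [0.00414037 0.00700375]
tcp-based [0.00110496 0.00792435]
```

Call:
apply_moves:
  targets: [0,0.003,0.007,0,0,0,0,0.04,0.003,0.007,0,0,0,0,0.04,0.003,0.007,0,0,0,0,0.04,0.003,0.007,0,0,0,0,0.04,0.003,0.007,0,0,0,0,0.04,0.003,0.007,0,0,0,0]

```text
clock: 38.48
eef_pos: [0.6431, -0.0941, 0.163]
tool_rot: [-0.531, 0.466, 0.531, 0.466]
ft_force: [-0.1, -0.8, -1.5]
grip_width: 0.0112
```

```bash
python3 - <<'E'
from h import *
o,_,_=look("wrist","w20",(270,160,370,250),7);o=bot.get_obs();print(o["eef_pos"],o["joint_vel"],o["ft_force"])
E
```

```text
[ 0.64315695 -0.09410718  0.1631547 ] [-0.00075203 -0.00271772  0.0026861   0.0014746  -0.00028737 -0.00038448] [-0.40232947  0.40324421 -2.18919124]
```

View pics/w20.png

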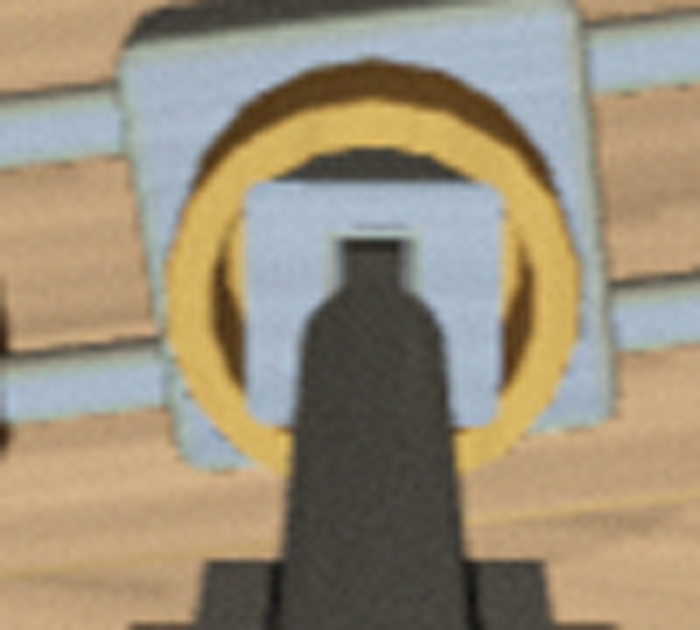

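```bash
python3 - <<'E'
import cv2,numpy as np
im=cv2.imread("pics/w20_full.png")[185:210,310:340].astype(float)
im=np.clip((im/255)**.45*255,0,255).astype(np.uint8)
cv2.imwrite("pics/w20d.png",cv2.resize(im,None,fx=20,fy=20,interpolation=cv2.INTER_CUBIC))
E
```

```text
(no output)
```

View pics/w20d.png

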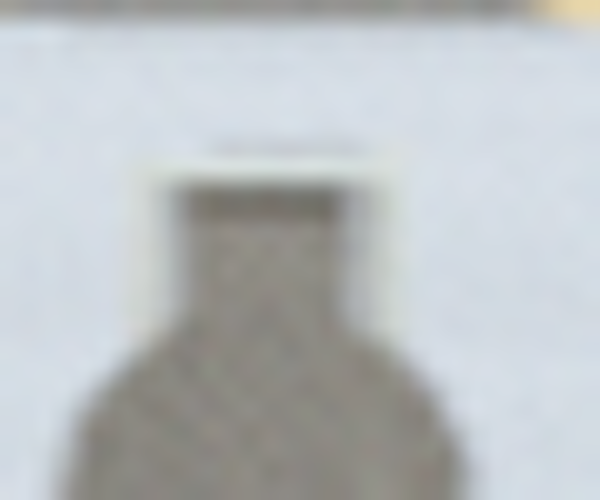

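```bash
python3 - <<'E'
from h import *
o=bot.get_obs();T=wristT(o);Rc=R.from_quat(o["tool_rot"]).as_matrix()
for v in(192.5,193.5,194):
  S=wpx2w(T,323.4,v,.07);print("slot far",v,(Rc.T@(S-o["eef_pos"]))[1:]*1000)
for v in(195,196,196.5):
  B=wpx2w(T,323.4,v,.0737);print("bit far",v,(Rc.T@(B-o["eef_pos"]))[1:]*1000)
E
```

```text
slot far 192.5 [7.87470578 0.09917111]
slot far 193.5 [7.02676071 0.0995251 ]
slot far 194 [6.60213783 0.09970236]
bit far 195 [6.85215215 0.09210691]
bit far 196 [6.01321748 0.09245713]
bit far 196.5 [5.59310507 0.09263251]
```

Call:
apply_moves:
  targets: [0.01,0,0,0,0,0,0,0.02,0,0,0,0,0,0,0.03,0,0,0,0,0,0,0.04,0,0,0,0,0,0,0.04,0,0,0,0,0,0]

```text
clock: 38.95
eef_pos: [0.643, -0.094, 0.1523]
tool_rot: [-0.531, 0.466, 0.532, 0.466]
ft_force: [1.0, 0.7, -1.6]
grip_width: 0.0114
```

Call:
apply_moves:
  targets: [0.01,0,0,0,0,0,0,0.02,0,0,0,0,0,0,0.03,0,0,0,0,0,0,0.037,0,0,0,0,0,0,0.037,0,0,0,0,0,0,0.037,0,0,0,0,0,0]

```text
clock: 39.45
eef_pos: [0.643, -0.0941, 0.1437]
tool_rot: [-0.531, 0.466, 0.531, 0.466]
ft_force: [0.2, 0.7, -1.6]
grip_width: 0.0112
```

Call:
apply_moves:
  targets: [0.001,0,0.001,0.2,0,0,0,0.001,0,0.001,0.4,0,0,0,0.001,-0.001,0.001,0.6,0,0,0,0.001,-0.001,0.001,0.8,0,0,0,0.001,-0.001,0.001,1,0,0,0,0.001,-0.001,0.001,1,0,0,0,0.001,-0.001,0.001,1,0,0,0]

```text
clock: 40.03
eef_pos: [0.6435, -0.0937, 0.1436]
tool_rot: [-0.4, 0.583, 0.4, 0.583]
ft_force: [0.9, 0.4, -1.5]
grip_width: 0.0109
```

```bash
python3 - <<'E'
from h import *
o,_,_=look("wrist","w21");o=bot.get_obs();print(o["eef_pos"],o["joint_pos"],o["ft_force"],o["ft_torque"])
E
```

```text
[ 0.64347714 -0.09370261  0.14364341] [-1.44707055e-01  5.85200736e-01  2.97541656e-01  1.28265824e+00
  2.23369662e-04  2.22624559e-01] [ 0.27949379  0.95036868 -1.57153333] [ 0.14650488 -0.26456671  0.03257243]
```

View pics/w21.png

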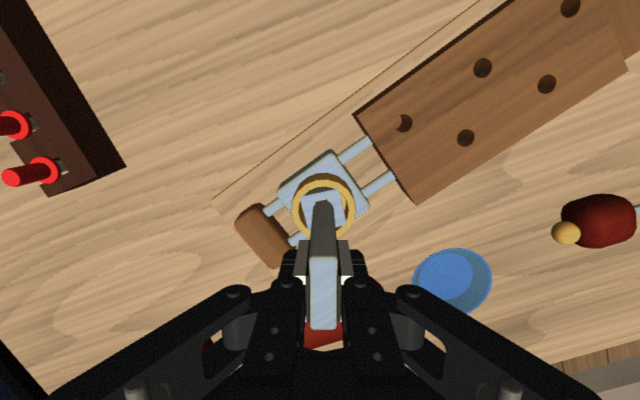

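Call:
apply_moves:
  targets: [0,0,0.001,0.2,0,0,0,0,0,0.001,0.4,0,0,0,0,-0.001,0.001,0.6,0,0,0,0,-0.001,0.001,0.8,0,0,0,0,-0.001,0.001,1,0,0,0,0,-0.001,0.001,1,0,0,0,0,-0.001,0.001,1,0,0,0]

```text
clock: 40.67
eef_pos: [0.6438, -0.0934, 0.1436]
tool_rot: [-0.244, 0.663, 0.244, 0.664]
ft_force: [2.0, 1.0, -2.2]
grip_width: 0.0113
```

Call:
apply_moves:
  targets: [0,0,0,0.1,0,0,0,0,0,0,0.2,0,0,0,0,0,0,0.3,0,0,0,0,0,0,0.3,0,0,0,0,0,0,0.3,0,0,0]

```text
clock: 41.08
eef_pos: [0.6439, -0.0934, 0.1436]
tool_rot: [-0.193, 0.68, 0.194, 0.68]
ft_force: [2.1, 2.3, -1.3]
grip_width: 0.0114
```

```bash
python3 - <<'E'
from h import *
o,_,_=look("wrist","w22",(250,130,390,250),5);o=bot.get_obs();print(o["eef_pos"],o["joint_pos"],o["ft_force"],o["ft_torque"])
y=R.from_quat(o["tool_rot"]).as_matrix()[:,1];print(np.arctan2(y[1],y[0])-np.pi, SA)
E
```

```text
[ 0.64381873 -0.09337708  0.14365331] [-1.44307488e-01  5.85788212e-01  2.98579334e-01  1.28310062e+00
  5.90576842e-04  8.72600553e-01] [ 2.06335781  2.01620839 -1.65581641] [ 0.50185149 -0.43720662 -0.00387572]
-1.0169078451407665 0.2557
```

View pics/w22.png

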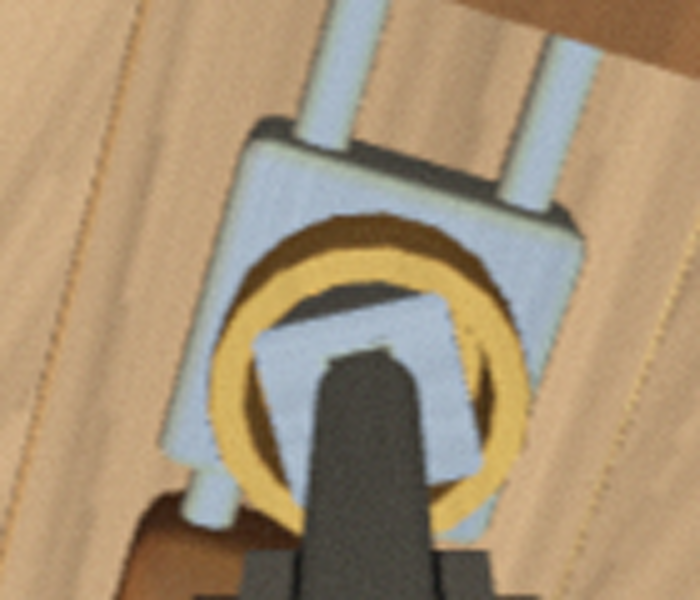

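Call:
apply_moves:
  targets: [0,0,0,0.1,0,0,0,0,0,0,0.2,0,0,0,0,0,0,0.3,0,0,0,0,0,0,0.4,0,0,0,0,0,0,0.4,0,0,0,0,0,0,0.4,0,0,0]

```text
clock: 41.63
eef_pos: [0.6439, -0.0934, 0.1437]
tool_rot: [-0.124, 0.696, 0.125, 0.696]
ft_force: [2.1, 2.7, -1.7]
grip_width: 0.0113
```

```bash
python3 - <<'E'
from h import *
o,_,_=look("wrist","w23",(250,130,390,250),5);o=bot.get_obs();print(o["eef_pos"],o["joint_pos"],o["ft_force"],o["ft_torque"])
y=R.from_quat(o["tool_rot"]).as_matrix()[:,1];print(np.arctan2(y[1],y[0])-np.pi, SA)
E
```

```text
[ 0.64395062 -0.09337598  0.14364783] [-1.44269213e-01  5.85852329e-01  2.98675107e-01  1.28288350e+00
  5.74595400e-04  1.07304649e+00] [ 1.76579642  2.11646516 -1.75633841] [ 0.57711713 -0.69357305  0.09874068]
-1.2173154233199943 0.2557
```

View pics/w23.png

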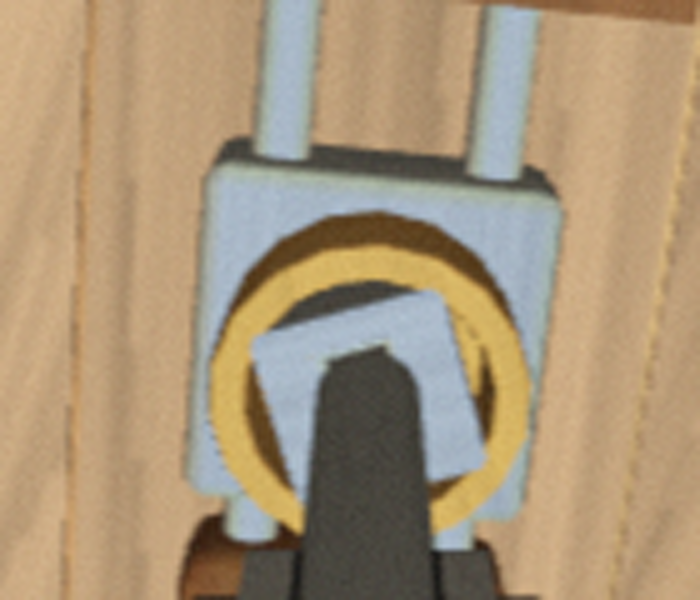

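Call:
apply_moves:
  targets: [0,0,0,0.1,0,0,0,0,0,0,0.16,0,0,0,0,0,0,0.16,0,0,0,0,0,0,0.16,0,0,0]

```text
clock: 42.02
eef_pos: [0.644, -0.0936, 0.1437]
tool_rot: [-0.096, 0.7, 0.096, 0.701]
ft_force: [2.7, 1.6, -2.5]
grip_width: 0.0113
```

```bash
python3 - <<'E'
from h import *
o,_,_=look("wrist","w24",(250,130,390,250),5);o=bot.get_obs();print(o["eef_pos"],o["ft_force"],o["ft_torque"])
y=R.from_quat(o["tool_rot"]).as_matrix()[:,1];print(np.arctan2(y[1],y[0])-np.pi, SA)
E
```

```text
[ 0.64401621 -0.09355599  0.1436724 ] [ 3.68053746  2.12563277 -0.9625254 ] [ 0.60388767 -0.96736039  0.36358234]
-1.2978436998829739 0.2557
```

View pics/w24.png

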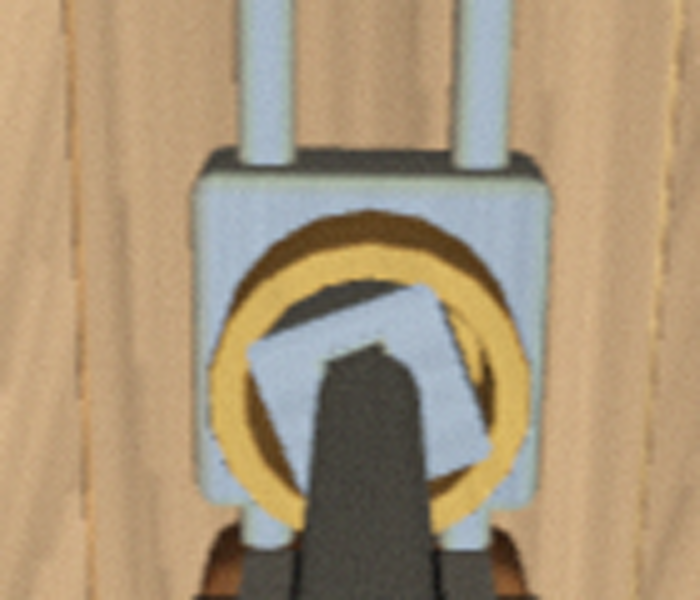

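Call:
apply_moves:
  targets: [0,0,0,-0.2,0,0,0,0,0,0,-0.4,0,0,0,0,0,0,-0.55,0,0,0,0,0,0,-0.55,0,0,0,0,0,0,-0.55,0,0,0]

```text
clock: 42.48
eef_pos: [0.6432, -0.0936, 0.1435]
tool_rot: [-0.19, 0.681, 0.19, 0.681]
ft_force: [2.1, 2.1, -0.2]
grip_width: 0.0113
```

```bash
python3 - <<'E'
from h import *
o,_,_=look("wrist","w25",(250,130,390,250),5);o=bot.get_obs();print(o["eef_pos"],o["ft_force"],o["ft_torque"])
y=R.from_quat(o["tool_rot"]).as_matrix()[:,1];print(np.arctan2(y[1],y[0])-np.pi, SA)
E
```

```text
[ 0.64322687 -0.09357874  0.14360693] [ 0.91413183  2.70267719 -0.63170499] [ 0.64384188 -0.32739195  0.05900658]
-1.0264384219905498 0.2557
```

View pics/w25.png

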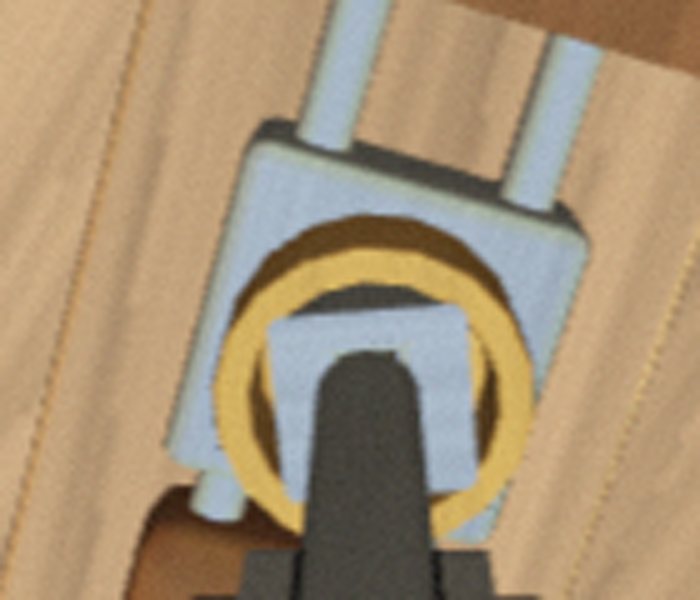

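Call:
apply_moves:
  targets: [-0.03,0,0,0,0,0,0,-0.06,0,0,0,0,0,0,-0.09,0,0,0,0,0,0,-0.12,0,0,0,0,0,0,-0.18,0,0,0,0,0,0,-0.25,0,0,0,0,0,0,-0.29,0,0,0,0,0,0,-0.29,0,0,0,0,0,0,-0.29,0,0,0,0,0,0]

```text
clock: 43.28
eef_pos: [0.6439, -0.094, 0.217]
tool_rot: [-0.191, 0.68, 0.19, 0.681]
ft_force: [0.5, -0.1, -1.5]
grip_width: 0.0112
```

```bash
python3 - <<'E'
from h import *
o,_,_=look("wrist","w26");look("top","t6");o=bot.get_obs();print(o["eef_pos"],o["ft_force"],o["grip_width"])
im=cv2.imread("pics/t6.png");cv2.imwrite("pics/t6c.png",cv2.resize(im[200:270,135:215],None,fx=8,fy=8,interpolation=cv2.INTER_CUBIC))
print(rows([.4912,.3325,.215],down(.375+np.pi)))
E
```

```text
[ 0.64294872 -0.09375233  0.21509162] [-0.0468997  -0.23716325 -1.2124603 ] 0.0114015962882562
(array([1.5000e-03, 1.7724e+00, 3.6620e-01]), array([-2.8e+00, -1.3e-03, -3.7e-03]))
```

View pics/w26.png

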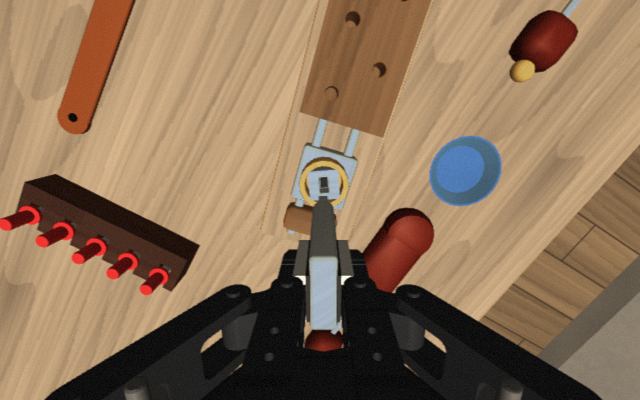

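View pics/t6.png

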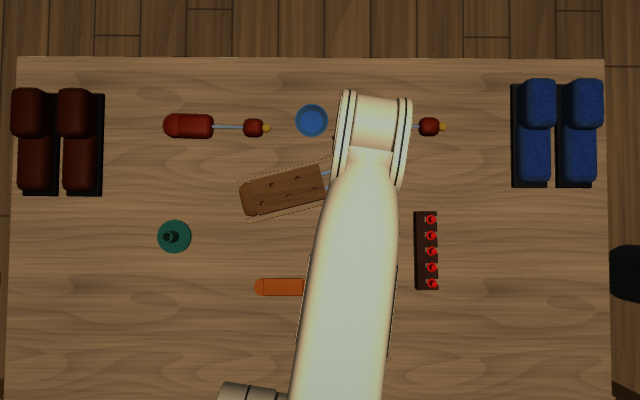

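View pics/t6c.png

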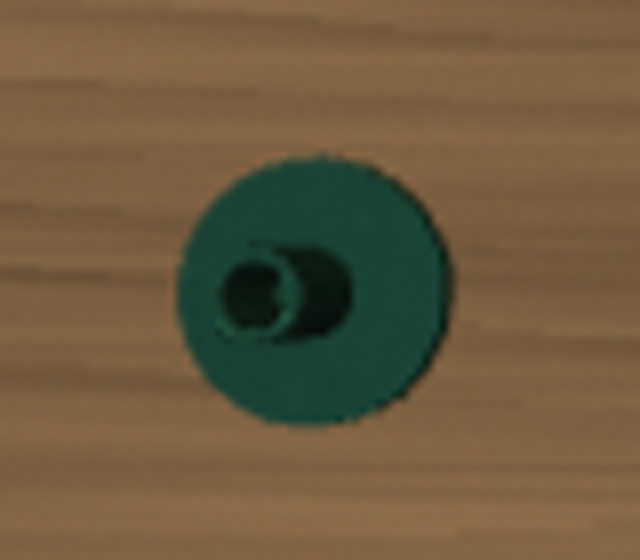

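Call:
apply_moves:
  targets: [0,0.1,0.02,0,0,0,0,0,0.9,0.18,0,0,0,0,0,0.9,0.18,0,0,0,0,0,0.9,0.18,0,0,0,0,0,0.9,0.18,0,0,0,0,0,0.9,0.18,0,0,0,0,0,0.9,0.18,0,0,0,0,0,0.9,0.18,0,0,0,0]

```text
clock: 44.05
eef_pos: [0.5637, 0.124, 0.215]
tool_rot: [-0.192, 0.681, 0.192, 0.68]
ft_force: [0.2, -1.3, -1.9]
grip_width: 0.0113
```

Call:
apply_moves:
  targets: [0,0.3,0.1,0,0,0,0,0,0.6,0.15,0,0,0,0,0,0.86,0.184,0,0,0,0,0,0.86,0.184,0,0,0,0,0,0.86,0.184,0,0,0,0,0,0.86,0.184,0,0,0,0,0,0.86,0.184,0,0,0,0,0,0.86,0.184,0,0,0,0,0,0.86,0.184,0,0,0,0,0,0.86,0.184,0,0,0,0,0,0.86,0.184,0,0,0,0]

```text
clock: 44.97
eef_pos: [0.4938, 0.3279, 0.216]
tool_rot: [-0.19, 0.681, 0.19, 0.681]
ft_force: [-0.8, -0.1, -2.1]
grip_width: 0.0112
```

```bash
python3 - <<'E'
from h import *
o,_,_=look("wrist","w27",(260,110,380,230),5);o=bot.get_obs();print(o["eef_pos"],o["joint_pos"],o["ft_force"],o["grip_width"])
E
```

```text
[0.49363769 0.32815597 0.21606534] [ 5.86789282e-01  4.33422965e-01  2.39903583e-01  1.37739633e+00
 -1.95862585e-04  1.61406237e+00] [ 0.14218984  0.71777437 -1.34264118] 0.010872854219543652
```

View pics/w27.png

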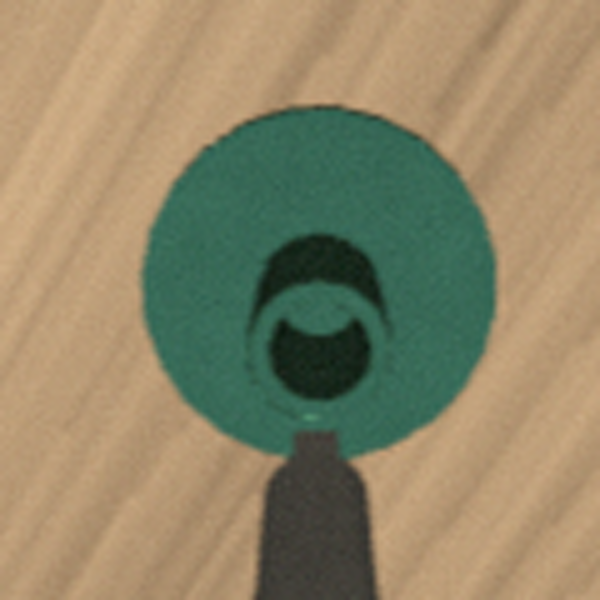

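```bash
python3 - <<'E'
from h import *
keychk((320,349),(317,432),ox=260,oy=110,s=5)
E
```

```text
slot [0.49145135 0.33278975] bit [0.49450045 0.32653106] tcp [0.49363769 0.32815597 0.21606534] tip z 0.1265653405075373 units y,z [0.02777993 0.00253312]
tcp-based [0.0205041  0.00216517]
```

Call:
apply_moves:
  targets: [0,0.0245,0.0024,0,0,0,0,0.06,0.0245,0.0024,0,0,0,0,0.12,0.0245,0.0024,0,0,0,0,0.16,0.0245,0.0024,0,0,0,0,0.18,0.0245,0.0024,0,0,0,0,0.18,0.0245,0.0024,0,0,0,0,0.18,0.0245,0.0024,0,0,0,0,0.18,0.0245,0.0024,0,0,0,0,0.18,0.0245,0.0024,0,0,0,0]

```text
clock: 45.77
eef_pos: [0.4907, 0.3356, 0.1721]
tool_rot: [-0.19, 0.68, 0.191, 0.682]
ft_force: [-0.4, 0.1, -1.7]
grip_width: 0.0114
```

```bash
python3 - <<'E'
from h import *
o,_,_=look("wrist","w28",(260,140,380,260),5);o=bot.get_obs();print(o["eef_pos"],o["ft_force"],o["grip_width"])
E
```

```text
[0.49066398 0.335521   0.17201189] [-0.31828713 -0.25281641 -1.1534212 ] 0.011146507842163525
```

View pics/w28.png

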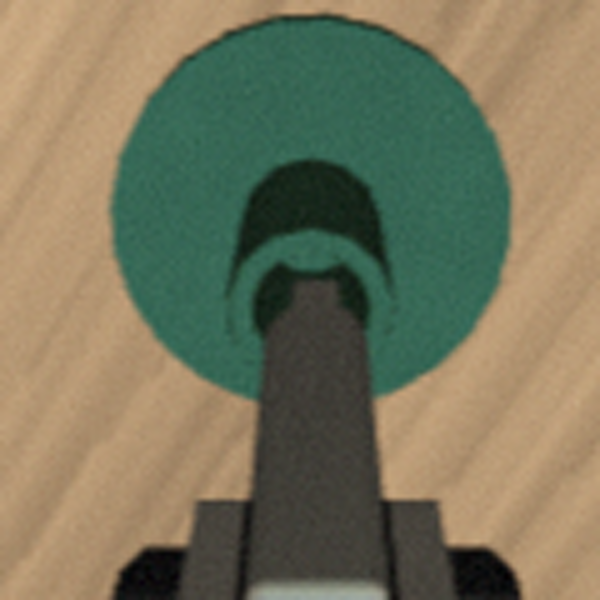

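```bash
python3 - <<'E'
from h import *
keychk((311,311),(317,277),ox=260,oy=140,s=5)
E
```

```text
slot [0.49182601 0.33182778] bit [0.49122065 0.33472714] tcp [0.49066398 0.335521   0.17201189] tip z 0.08251188637037052 units y,z [-0.01117482 -0.00403995]
tcp-based [-0.01508936 -0.00440834]
```

Call:
apply_moves:
  targets: [0,-0.012,-0.004,0,0,0,0,0.02,-0.012,-0.004,0,0,0,0,0.02,-0.012,-0.004,0,0,0,0,0.02,-0.012,-0.004,0,0,0,0,0.02,-0.012,-0.004,0,0,0,0,0.02,-0.012,-0.004,0,0,0,0]

```text
clock: 46.32
eef_pos: [0.4909, 0.3321, 0.166]
tool_rot: [-0.191, 0.681, 0.191, 0.681]
ft_force: [0.5, 0.3, -1.5]
grip_width: 0.011
```

```bash
python3 - <<'E'
from h import *
o,_,_=look("wrist","w29",(260,140,380,260),5);o=bot.get_obs();print(o["eef_pos"],o["ft_force"],o["grip_width"])
E
```

```text
[0.49092531 0.33215365 0.16609258] [ 0.17115785 -0.39497121 -1.23622934] 0.011260248785664296
```

View pics/w29.png

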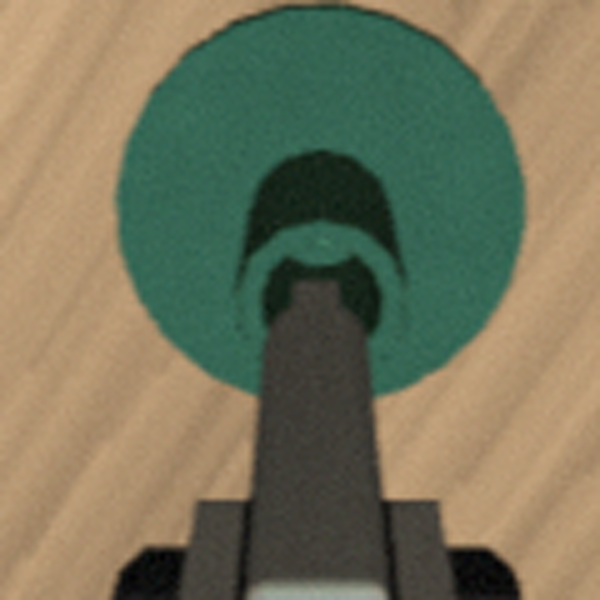

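```bash
python3 - <<'E'
from h import *
keychk((321.5,302),(317,281),ox=260,oy=140,s=5)
E
```

```text
slot [0.49164442 0.33226366] bit [0.49170781 0.33070419] tcp [0.49092531 0.33215365 0.16609258] tip z 0.0765925782976048 units y,z [0.00546087 0.00302061]
tcp-based [-0.0011392   0.00265153]
```

Call:
apply_moves:
  targets: [0,0.003,0.003,0,0,0,0,0.02,0.003,0.003,0,0,0,0,0.04,0.003,0.003,0,0,0,0,0.06,0.003,0.003,0,0,0,0,0.08,0.003,0.003,0,0,0,0,0.1,0.003,0.003,0,0,0,0,0.12,0.003,0.003,0,0,0,0,0.12,0.003,0.003,0,0,0,0,0.12,0.003,0.003,0,0,0,0]

```text
clock: 47.12
eef_pos: [0.4909, 0.3329, 0.1355]
tool_rot: [-0.191, 0.681, 0.191, 0.681]
ft_force: [0.4, -0.1, -1.4]
grip_width: 0.0114
```

```bash
python3 - <<'E'
from h import *
o,_,_=look("wrist","w30",(260,140,380,260),5);o=bot.get_obs();print(o["eef_pos"],o["ft_force"],o["ft_torque"])
E
```

```text
[0.49114728 0.33308426 0.13593619] [ 0.95059348  0.30608673 -1.41653972] [-0.05330507 -0.05030075  0.01862957]
```

View pics/w30.png

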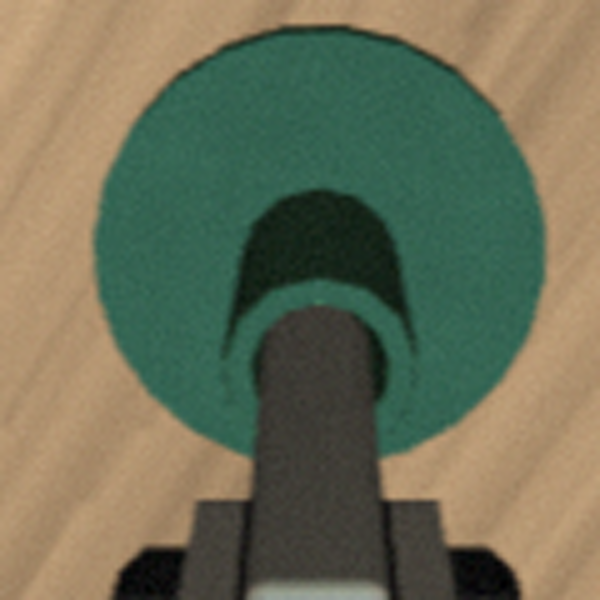

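Call:
apply_moves:
  targets: [0.02,0,0,0,0,0,0,0.04,0,0,0,0,0,0,0.06,0,0,0,0,0,0,0.08,0,0,0,0,0,0,0.1,0,0,0,0,0,0,0.12,0,0,0,0,0,0,0.127,0,0,0,0,0,0,0.127,0,0,0,0,0,0,0.127,0,0,0,0,0,0]

```text
clock: 47.92
eef_pos: [0.4912, 0.3332, 0.1043]
tool_rot: [-0.191, 0.681, 0.191, 0.681]
ft_force: [-0.5, 0.2, -1.4]
grip_width: 0.0113
```

Open gently, rise, and look.

Call:
apply_moves:
  targets: [0,0,0,0,0,0,0.1,0,0,0,0,0,0,0.2,0,0,0,0,0,0,0.35,0,0,0,0,0,0,0.5,0,0,0,0,0,0,0.5,0,0,0,0,0,0,0.5,-0.05,0,0,0,0,0,0.5,-0.1,0,0,0,0,0,0.5,-0.2,0,0,0,0,0,0.5,-0.3,0,0,0,0,0,0.5,-0.4,0,0,0,0,0,0.5,-0.5,0,0,0,0,0,0.5]

```text
clock: 48.92
eef_pos: [0.491, 0.333, 0.2305]
tool_rot: [-0.191, 0.681, 0.191, 0.681]
ft_force: [0.1, 0.1, 0.5]
grip_width: 0.0425
```

Call:
apply_moves:
  targets: [0,-0.5,0,0,0,0,0.5,0,-0.5,0,0,0,0,0.5,0,-0.5,0,0,0,0,0.5,0,-0.5,0,0,0,0,0.5,0,-0.5,0,0,0,0,0.5,0,-0.5,0,0,0,0,0.5,0,-0.5,0,0,0,0,0.5]

```text
clock: 49.5
eef_pos: [0.5555, 0.2271, 0.2292]
tool_rot: [-0.191, 0.681, 0.191, 0.681]
ft_force: [-0.6, 0.0, -0.3]
grip_width: 0.0429
```

```bash
python3 - <<'E'
from h import *
look("wrist","w31");look("top","t7");look("scene","s7");print(bot.get_obs()["eef_pos"])
E
```

```text
[0.5554038  0.22757387 0.2293265 ]
```

View pics/w31.png

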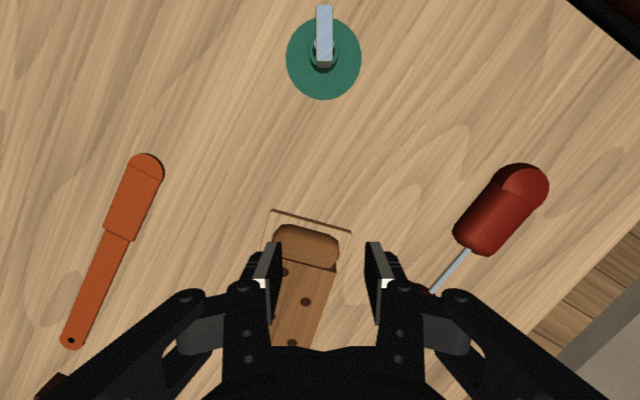

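View pics/t7.png

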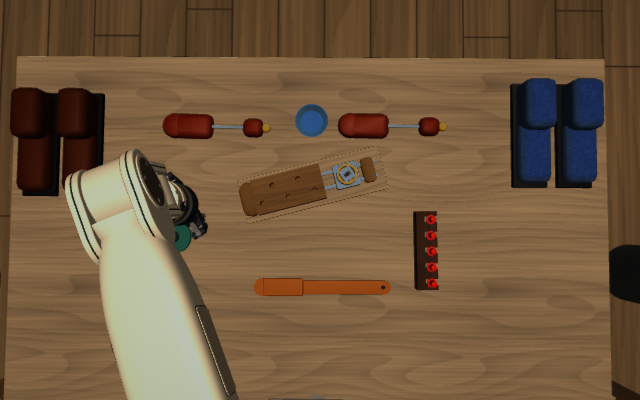

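View pics/s7.png

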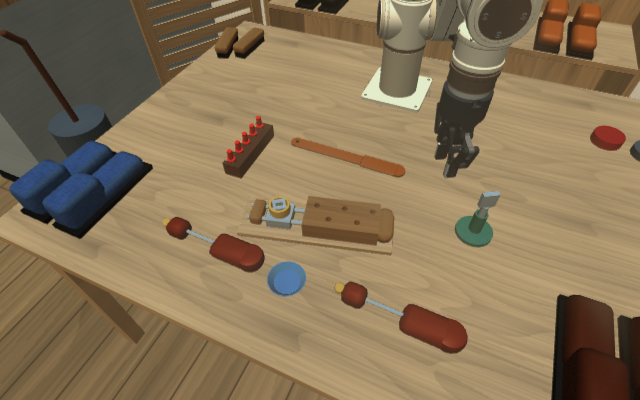

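```bash
python3 - <<'E'
from h import *
for n,f in(("s3",0),("s7",0)):
    im=cv2.imread(f"pics/{n}_full.png");cv2.imwrite(f"pics/{n}k.png",cv2.resize(im[175:255,440:510],None,fx=6,fy=6,interpolation=cv2.INTER_CUBIC))
a=cv2.imread("pics/s3k.png");b=cv2.imread("pics/s7k.png")
cv2.imwrite("pics/cmp.png",cv2.resize(np.hstack([a,b]),None,fx=.9,fy=.9))
im=cv2.imread("pics/t7_full.png");cv2.imwrite("pics/t7c.png",cv2.resize(im[140:225,310:395],None,fx=7,fy=7,interpolation=cv2.INTER_CUBIC))
d=np.load("pics/w31.npy");o=bot.get_obs();T=wristT(o);P=bot.camera_params("wrist")
for u,v in((323,15),(323,30),(324,50)):
    z=np.median(d[v-2:v+3,u-2:u+3]);p=T@np.array([(u-P["cx"])/P["fx"]*z,-(v-P["cy"])/P["fy"]*z,-z,1]);print(p[:3])
E
```

```text
[0.48513532 0.34184987 0.13839295]
[0.48990316 0.33404145 0.13842865]
[0.49707126 0.3236517  0.13865818]
```

View pics/cmp.png

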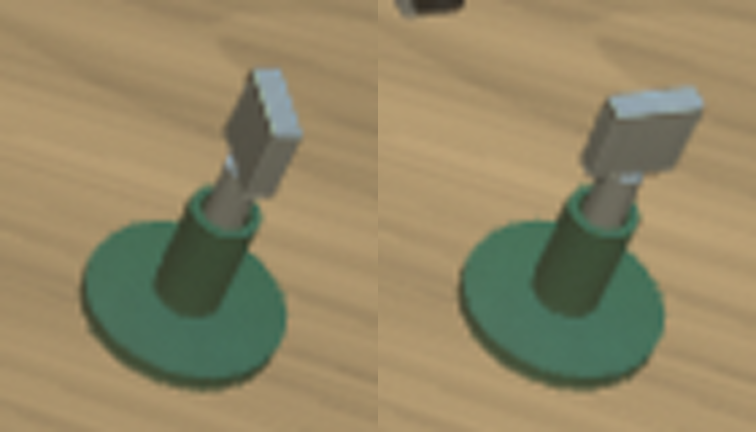

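View pics/t7c.png

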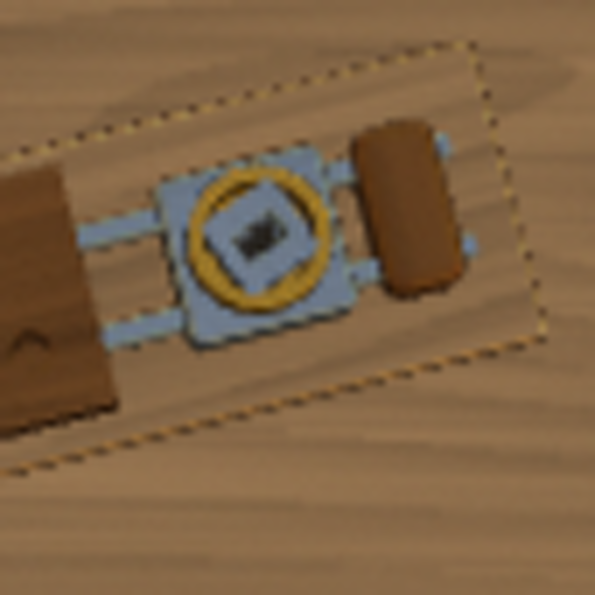

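Call:
apply_moves:
  targets: [0,-1,-0.4,0,0,0,0.5,0,-1,-0.4,0,0,0,0.5,0,-1,-0.4,0,0,0,0.5,0,-1,-0.4,0,0,0,0.5,0,-1,-0.4,0,0,0,0.5,0,-1,-0.4,0,0,0,0.5,0,-1,-0.4,0,0,0,0.5,0,-1,-0.4,0,0,0,0.5,0,-1,-0.4,0,0,0,0.5,0,-1,-0.4,0,0,0,0.5]

```text
clock: 50.48
eef_pos: [0.6003, -0.038, 0.2293]
tool_rot: [-0.191, 0.681, 0.191, 0.681]
ft_force: [0.9, 0.4, -0.6]
grip_width: 0.0426
```

```bash
python3 - <<'E'
from h import *
look("wrist","w32");print(bot.get_obs()["eef_pos"])
E
```

```text
[ 0.60026526 -0.03752937  0.22933218]
```

View pics/w32.png

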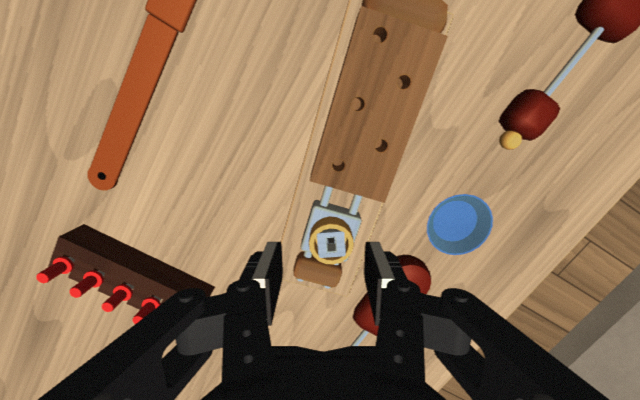

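```bash
python3 - <<'E'
import cv2
im=cv2.imread("pics/w32.png")
cv2.imwrite("pics/w32c.png",cv2.resize(im[215:275,300:365],None,fx=10,fy=10,interpolation=cv2.INTER_CUBIC))
E
```

```text
(no output)
```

View pics/w32c.png

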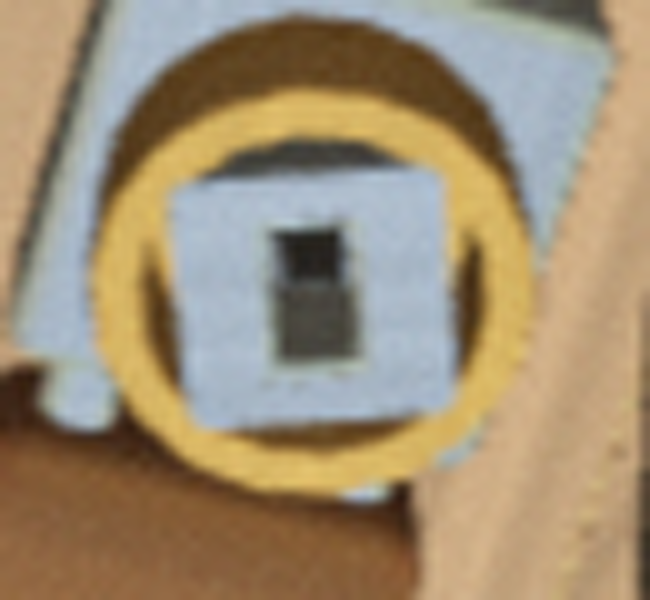

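```bash
python3 - <<'E'
from h import *
o=bot.get_obs();T=wristT(o);f=lambda u,v: wpx2w(T,300+u/10,215+v/10,.07)
C=[f(*p) for p in[(170,188),(440,168),(458,408),(198,430)]]
for i,j in((0,3),(1,2)):
  d=C[i]-C[j];print("c=",SA-(np.arctan2(d[1],d[0])-np.pi),np.linalg.norm(d))
for i,j in((1,0),(2,3)):
  d=C[i]-C[j];print("c=",SA-(np.arctan2(d[1],d[0])-np.pi/2))
bot.job_done()
E
```

```text
c= 1.1778793784634782 0.029499673889993555
c= 1.1886793963344853 0.029092244416057553
c= 1.197737009511677
c= 1.1838949444315165
the job is handed in; nothing more can be done
```

I put the stretcher away slackened and handed the job in at about 50 s on the clock. No check failed or disagreed, though `job_done` gives no verdict.

- **Plugs:** all five fitted plugs came out of the toe, and each hangs upright in its own rack notch, as the last pictures show. They were all hung before I touched the cylinder.
- **Cylinder:** I pushed the key in to about 16 mm and turned it clockwise until the torque rose. Four edge measurements in the last wrist picture put the cylinder at 1.18 to 1.20 rad. The pass limit is 1.05 and the stop is at 1.2.
- **Key:** it stands bit down in its cup. Its top is at z ≈ 0.138 m, which matches bottoming out on the cup floor.
- **Surroundings:** the cup was still in its place when I went back to it. The shoe trees, shoehorn and dish look unmoved in the final top and scene views. The gripper was open and clear of everything at hand-in.

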